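# Stack the last turned bar and show its drilled end to the overhead camera in a mirror

## Task

Lay the loose turned bar in the groove on top of the two bars in the steel cradle, its ends level with theirs and its drilled end facing the cradle's far, open side like theirs; set it down, do not drop it, and let go of it. Then take the inspection mirror by its handle and hold it in the air about 60 mm beyond that drilled end, at the height of the hole, handle level and crosswise to the bar, glass tilted at 45 degrees between the hole and straight up, so that the inspection camera under the roof, looking straight down, sees the hole squarely in the middle of the glass. Finish while still holding the mirror there, still and touching nothing else, without knocking the stack or disturbing the other things on the bench.

Things in the scene. Friction and masses are not known exactly. Their poses are not given: they have to be found in the camera images.
- bar_loose: the loose turned aluminium bar: a cylinder 48 mm in diameter, 90 mm long, about 0.44 kg (varies), lying on the bench, free to roll. Origin at its middle on its axis, 24 mm above what it lies on; x along its axis towards the drilled end, which shows a dark centre-drilled hole 11 mm wide in a bright countersink; the other end is plain
- drilled_end (a point): centre of the drilled hole in the end face of the loose bar, 45 mm along +x from the bar's middle; turns with the bar
- bar_left: one of the two bars already in the cradle, same size as the loose bar, loose, lying along the cradle's x at cradle y = +24 mm, its axis 54 mm above the bench; origin at its middle, x towards its drilled end (the cradle's +x end)
- bar_right: the other bar in the cradle, the same, at cradle y = -24 mm
- cradle: steel stacking cradle, fixed: block 86 mm long (x), 112 mm wide (y), 30 mm high, a 7 mm thick rail along each long side rising to 49 mm, 98 mm apart inside; both ends open. Origin under its middle at bench height, z up, x along the bars; its +x end is the far, open side, away from the robot
- groove (a point): where the middle of the upper bar comes to lie when it rests in the groove with its ends level: over the cradle's middle, 95.4 mm above the bench; axes as the cradle's. The tops of the two lower bars are 78 mm above the bench, so finger tips must stay less than about 16 mm below the upper bar's axis
- mirror: hand inspection mirror, 210 mm long, 0.13 kg (varies), rigid, lying glass up. Origin at bench height under the middle of its length; x from handle to head, z the normal of the glass. Handle: grey bar with dark ribs and flat sides, x -105 to -5 mm, 18 mm wide (y), 22 mm high; then a thin rod; head: steel frame 70 (x) by 50 (y) mm, 6.5 mm thick, middle at x = 70 mm
- mirror_grip (a point): middle of the mirror's handle: mirror x = -55 mm, 11 mm above its underside, 125 mm from the middle of the glass
- mirror_end (a point): free end of the mirror's handle: mirror x = -105 mm, 11 mm above its underside
- mirror_face (a point): middle of the glass (65 by 45 mm) of the mirror: mirror x = 70 mm, 8 mm above its underside; axes as the mirror's
- sight_a (a point): line-of-sight frame at the middle of the glass, turned 45 degrees about the mirror's x: when its z points straight up to the camera, its x is level and is the way the camera looks out of the mirror. In mirror axes x = (0, -0.707, 0.707), y = (1, 0, 0), z = (0, 0.707, 0.707)
- sight_b (a point): the same for the mirror held the other way round: in mirror axes x = (0, 0.707, 0.707), y = (-1, 0, 0), z = (0, -0.707, 0.707)
- screwdriver: bystander, loose: screwdriver 170 mm long lying at the back of the bench
- wrench: bystander, loose: steel wrench 150 mm long lying at the back of the bench
- setup_block: bystander, loose: drilled steel set-up block 76 x 51 x 25 mm, near the robot
- caliper: bystander, loose: caliper 200 mm long, 13 mm high, lying behind the cradle
- screw_cup: bystander, loose: clear plastic cup 68 mm wide, 45 mm high, on the left
- bearing: bystander, loose: steel bearing ring 52 mm wide, 15 mm high, near the robot
- drill: bystander, loose: cordless drill about 220 mm tall standing on its battery on the left
Not all that is in view belongs to the job. Leave any yellow look-alike of the bar_loose alone.

How it is judged:
By the outcome, as a careful person would: the job done as asked, in the order asked, and still so for the second after the job is handed in, while the arm keeps its last pose, push and grip.
It also fails if it takes over 64 s, if anything falls off the work surface, if the arm or the gripper's body presses on something with over 40 N, if the wrist force passes 120 N, or if a joint passes its speed limit or range.

## Robot

A 6-joint arm with a two-finger parallel gripper is mounted at the origin on the work surface. World frame = base frame: x ahead of the robot, y to its left, z up, the work surface at z = 0. Lengths are in m, angles in rad, forces in N, time in s.
With the tool pointing down it reaches from about 0.325 to 0.85 m from the base axis. Payload 4.4 kg.
Tool frame: the origin (TCP) lies at the very end of the fingers, on their centre line; the grasp point (between the pads) lies 19 mm behind it; z points along the fingers, x is the direction in which the jaws open and shut, and the axes are right-handed (so a half turn about z gives the same grasp; the last joint's range is limited). The gripper opens to 94 mm and grips with 3 to 60 N. Pads are 16 mm wide; open, the fingers measure 119 mm over their backs; the gripper's body (75 mm by 177 mm) begins 78 mm behind the grasp point.
Start: joints at [1.196, 0.207, 1.542, -0, 1.393, -0.15], TCP at [0.128, 0.561, 0.205] pointing down, gripper open.
Joint ranges: [-2.73, 2.73], [-0.86, 2.22], [0.23, 2.46], [-1.11, 4.25], [0.08, 2.63], [-2.82, 2.82]. Speed limits (rad/s): [2.79, 2.79, 3.14, 3.14, 3.14, 3.14].

## Interface

Orientations are given as [roll, pitch, yaw] about the fixed x, y, z axes, in that order (R = Rz(yaw) Ry(pitch) Rx(roll)).
In Python, from plant import r gives the robot as it stands.
- The arm moves only by the tool play_rows, never from a script. Its arguments are lists of equal length, an entry for each row: "travel": the shift along the tool's x, y, z in cm, a list of three; "turn": the turn, a rotation vector about the tool's x, y, z in degrees, a list of three; "gripper": the closure, from -1 (fully open) to 1 (shut), so that 0 is half open. A call has 1 to 12 rows; each row shifts and turns the commanded pose from where the row before left it, along the tool's axes as they then stand; what a row does not reach is not made up. A row lasts 1/8 s, in which the tool goes at most 62.5 mm and 10.7 degrees, less where a joint would pass 70% of its speed; a pose out of reach is approached as far as the arm can. A call is refused whole if a number of a shift passes 6.25 or a number of a turn 10.7, either way. A call with a gripper value outside its range is refused whole. The fingers move at their own pace and stop on an object; "force" is the grip in N (left out, the last holds). Time passes only in rows, so rows that do not move let the fingers close. It gives the time, the measured TCP pose, the force and the opening at its end, in the units of the state.
- r.get_obs(): the state, without advancing time (a new reading comes with each control period).
- r.snapshot(name): name is "scene" or "top" or "wrist"; returns the picture (400x640x3 uint8, blue, green, red); there is no depth.
- r.camera_params(name): a dict with "vfov" (degrees; the focal length in pixels is half the picture's height over the tangent of half this angle, whatever the lens; pixels are square), "cx", "cy" (the principal point, pixels), "rvec" (rotation vector, rad) and "tvec" (3), from world to camera coordinates, as OpenCV has them. Camera axes: x right, y down, z forward; pixel columns grow to the right and rows downward; lengths in m; the calibration is good to about 2 mm. A picture is of the moment at which its call begins: read the wrist's pose just before it. camera_params takes no time and is no camera call; for the wrist camera it gives the pose at the moment of the call.
- r.finish_job(): hands the job in, once; it reports no verdict.
Trained networks look in the newest picture that a camera, given by its name, has taken for a name from the list of things; names that differ only in an ending like _2 or _b are one class to them, and where a whole thing is asked for, a point or a joint stands for the part that bears it (a point fixed in the world has none). Each returns a list of dicts, best first, with "confidence" (0 to 1); they miss things now and then, are a little off and sometimes report something else, mostly with a low value. They report only what shows in the picture. A call takes as long as a camera call. They do not tell look-alikes from the thing itself.
- r.trace(thing, camera): "region" (400x640 bool, what is visible of it) and "bbox" ([left, top, width, height] in pixels, round what is visible of it).
The state is a dict: "time": time; "joint_positions": joint angles; "qvel": joint speeds; "tau": joint torques, N m; "ee_pos": TCP position; "eef_rot": TCP orientation; "contact_force": force on the tool from outside, world axes, zero at the start; "moment": the same for the moment, N m; "width": finger opening in m.
Only numpy, scipy, OpenCV 4.12 (cv2) and the standard library are available. Lean on these libraries where they do the work, as an engineer would, in place of code of your own. Each camera call takes 0.05 s, during which the arm holds its last target.

## Working session

There is one attempt and no reset: what is moved stays moved. The work goes in short steps, Python scripts to look and compute and a tool call to move; the robot and the scene stay as the last step left them, time stands still between calls to the robot, and variables do not carry over. Pictures are saved under pics/ and viewed, and the job is handed in when it is done.

Besides the shell and the picture viewer there is one more tool, called after "Emit:" in YAML: its name, and indented under it one key for each argument. play_rows: Moves the arm, as the interface text tells. Its arguments: {"type":"object","properties":{"travel":{"type":"array"},"turn":{"type":"array"},"gripper":{"type":"array"},"force":{"type":"number"}},"required":["travel","turn","gripper"]}

```bash
ls -la; mkdir -p pics; python3 - <<'E'
from plant import r
import cv2
o=r.get_obs(); print(o)
for n in("scene","top","wrist"):
    cv2.imwrite(f"pics/{n}0.png",r.snapshot(n)); print(n,r.camera_params(n))
E
```

```text
total 12
drwxr-xr-x  3 agent agent 4096 Dec  7 00:39 .
drwxr-xr-x 23 root  root  4096 Dec  7 00:39 ..
drwxr-xr-x  2 agent agent 4096 Dec  7 00:39 pics
{'time': 0.0, 'joint_positions': array([ 1.19549609e+00,  2.07391470e-01,  1.54293431e+00, -1.93178193e-05,
        1.39350524e+00, -1.50491371e-01]), 'qvel': array([-4.29667498e-06, -1.01624429e-04,  9.70667503e-04,  1.22002920e-04,
       -6.08385667e-05, -1.11548967e-04]), 'tau': array([-2.76481442e-04, -3.70874226e+01, -2.81419337e+01,  6.97608548e-02,
        3.59836849e-02, -1.74535876e-04]), 'ee_pos': array([0.12789368, 0.55977199, 0.20431634]), 'eef_rot': array([-3.14127586e+00,  2.21592160e-03,  1.34599124e+00]), 'contact_force': array([0.93744423, 0.25025484, 0.45359671]), 'moment': array([ 0.03375574, -0.01116043,  0.01935454]), 'width': 0.0940998894935497}
scene {'vfov': 43.67138674332159, 'cx': 323.570721177786, 'cy': 195.34418155374055, 'rvec': array([ 1.64402042,  2.11631629, -0.66364106]), 'tvec': array([-0.00374351, -0.38558308,  2.00123448])}
top {'vfov': 49.940651944108794, 'cx': 316.016965862359, 'cy': 198.4010427752568, 'rvec': array([ 2.22466373, -2.16353634,  0.05849041]), 'tvec': array([0.12400215, 0.52777152, 1.20926941])}
wrist {'vfov': 64.6392773234149, 'cx': 317.1649405044612, 'cy': 197.8271147765976, 'rvec': array([-2.30596853, -1.83968182, -0.21589091]), 'tvec': array([-0.57418584, -0.02577766,  0.38911052])}
```

View pics/scene0.png

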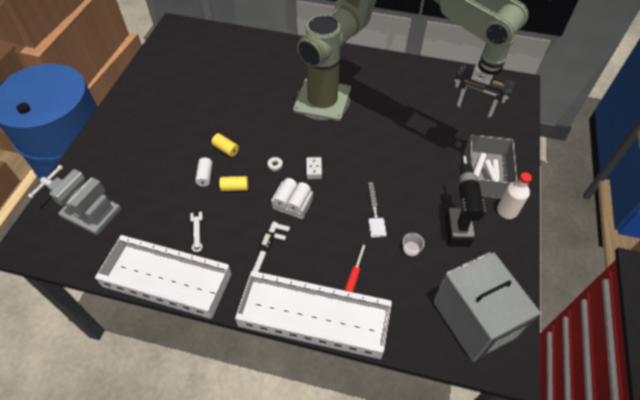

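View pics/top0.png

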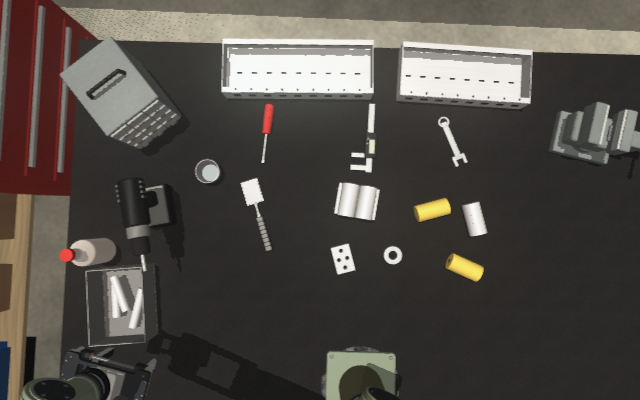

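View pics/wrist0.png

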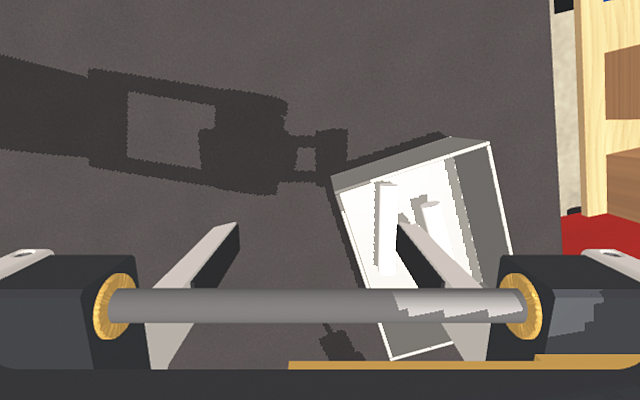

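The scene view shows the silver loose bar at (204,172) with two yellow look-alikes, the cradle at (292,197) and the mirror at (376,210). In the top view the bar is at (474,219), the cradle at (357,201), and the mirror's glass at (252,190) with its handle ending at (268,249).

```bash
cat > h.py <<'E'
import numpy as np, cv2
from scipy.spatial.transform import Rotation as Rn
from plant import r
def K(p): 
    f=200/np.tan(np.radians(p["vfov"])/2); return np.array([[f,0,p["cx"]],[0,f,p["cy"]],[0,0,1]])
def ext(p): return cv2.Rodrigues(np.array(p["rvec"]))[0],np.array(p["tvec"])
def proj(p,X):
    R,t=ext(p); c=np.atleast_2d(X)@R.T+t; q=c@K(p).T; return q[:,:2]/q[:,2:]
def ray(p,uv):
    R,t=ext(p); d=np.linalg.inv(K(p))@np.array([uv[0],uv[1],1.]); return -R.T@t, R.T@d
def onz(p,uv,z):
    c,d=ray(p,uv); return c+d*(z-c[2])/d[2]
def tri(obs):
    A=np.zeros((3,3));b=np.zeros(3)
    for p,uv in obs:
        c,d=ray(p,uv); d=d/np.linalg.norm(d); M=np.eye(3)-np.outer(d,d); A+=M;b+=M@c
    X=np.linalg.solve(A,b); res=[np.linalg.norm(proj(p,X)[0]-uv) for p,uv in obs]; return X,res
def cen(m):
    v,u=np.nonzero(m); return np.array([u.mean(),v.mean()])
def big(n,img,x0,y0,x1,y1,s): cv2.imwrite("pics/"+n,cv2.resize(img[y0:y1,x0:x1],None,fx=s,fy=s,interpolation=cv2.INTER_CUBIC))
E
python3 - <<'E'
from h import *
P={n:r.camera_params(n) for n in("top","scene")}
I={n:r.snapshot(n) for n in("top","scene")}
for th in ["bar_loose","bar_left","cradle","mirror","mirror_grip","screw_cup","caliper","setup_block","drill"]:
    for n in P:
        for d in r.trace(th,n)[:5]:
            c=cen(d["region"]); print(th,n,round(d["confidence"],2),d["bbox"],c.round(1),onz(P[n],c,.024).round(3))
big("t1.png",I["top"],230,150,500,290,2.9)
big("s1.png",I["scene"],180,120,440,280,3)
E
```

```text
bar_loose top 0.81 [443.5, 253.0, 41.4, 32.0] [464.4 267. ] [ 0.343 -0.282  0.024]
bar_loose top 0.6 [466.6, 202.6, 19.7, 36.7] [474.5 218.8] [ 0.478 -0.31   0.024]
bar_loose top 0.6 [414.2, 198.8, 35.0, 26.2] [432.2 209.8] [ 0.5   -0.19   0.024]
bar_loose scene 0.88 [196.3, 153.8, 14.3, 29.4] [203.5 171.8] [ 0.481 -0.31   0.024]
bar_loose scene 0.82 [209.0, 132.3, 30.6, 25.4] [224.2 144.3] [ 0.343 -0.285  0.024]
bar_loose scene 0.78 [219.2, 176.2, 27.5, 16.8] [233.4 183.5] [ 0.503 -0.191  0.024]
bar_left top 0.58 [337.7, 179.2, 21.8, 41.1] [348.  199.6] [0.523 0.048 0.024]
bar_left scene 0.96 [288.3, 182.4, 22.1, 27.5] [298.2 197. ] [0.502 0.041 0.024]
cradle top 0.46 [335.6, 184.3, 41.6, 36.6] [352.2 199.3] [0.524 0.036 0.024]
cradle scene 0.6 [275.5, 194.0, 36.3, 24.7] [297.  207.8] [0.545 0.05  0.024]
cradle scene 0.16 [368.2, 184.1, 16.9, 51.2] [375.7 218.7] [0.521 0.313 0.024]
mirror top 0.86 [240.6, 179.0, 32.3, 71.2] [256.6 206.4] [0.496 0.306 0.024]
mirror top 0.53 [436.4, 118.3, 31.6, 46.5] [452.2 142.3] [ 0.694 -0.244  0.024]
mirror scene 0.59 [369.7, 181.5, 13.0, 56.3] [3
[... 388 characters left out ...]
83.1, 42.4, 36.3] [294.6 206.6] [0.542 0.04  0.024]
screw_cup scene 0.6 [275.3, 178.2, 22.1, 30.5] [284.6 192.6] [ 0.495 -0.009  0.024]
screw_cup scene 0.37 [447.5, 163.4, 38.4, 83.1] [464.7 210. ] [0.413 0.595 0.024]
caliper top 0.7 [351.9, 104.7, 24.5, 66.6] [368.1 144.3] [ 0.682 -0.005  0.024]
caliper scene 0.83 [253.5, 219.5, 34.2, 52.9] [267.6 241.8] [ 0.694 -0.006  0.024]
setup_block top 0.74 [333.0, 241.9, 20.3, 34.0] [343.1 258.5] [0.357 0.058 0.024]
setup_block scene 0.56 [309.5, 157.0, 12.8, 20.0] [313.9 168.1] [0.367 0.061 0.024]
drill top 0.76 [115.4, 175.0, 63.8, 93.1] [144.7 211.5] [0.473 0.621 0.024]
drill scene 0.92 [445.9, 158.1, 40.5, 88.8] [465.  208.6] [0.407 0.595 0.024]
```

```bash
python3 -c "
import plant;print([a for a in dir(plant.r) if a[0]!='_'])"
```

```text
['PlanningError', 'camera_params', 'finish_job', 'get_obs', 'snapshot', 'trace']
```

View pics/t1.png

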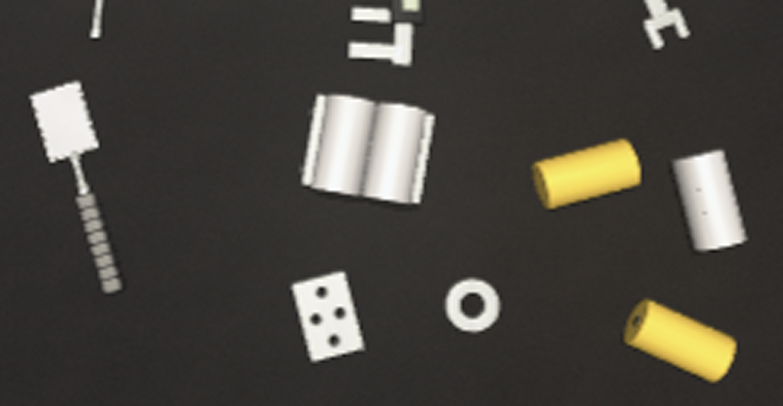

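View pics/s1.png

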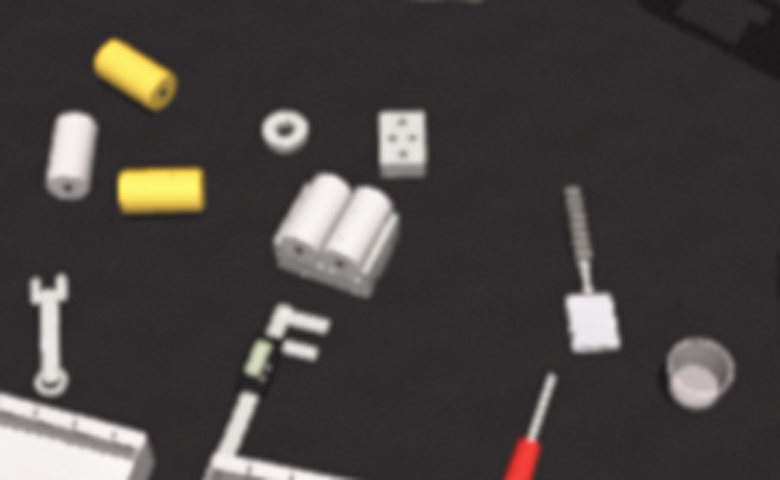

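```bash
cat >> h.py <<'E'
def pose(o=None):
    o=o or r.get_obs(); return np.array(o["ee_pos"]),Rn.from_euler("xyz",o["eef_rot"])
def plan(p0,R0,p1,R1,n):
    rv=(R0.inv()*R1).as_rotvec(); 
    T=[];W=[]
    R=R0
    for k in range(n):
        T.append((R.inv().apply(np.array(p1)-p0)/n*100).round(2).tolist()); W.append((np.degrees(rv)/n).round(2).tolist())
        R=R*Rn.from_rotvec(rv/n)
    print("travel",T);print("turn",W)
def down(yaw): return Rn.from_euler("xyz",[np.pi,0,yaw])
E
python3 - <<'E'
from h import *
p,R=pose(); P=r.camera_params("wrist"); Rc,t=ext(P)
C=-Rc.T@t; print("cam in tool",R.inv().apply(C-p), "axes rows x,y,z in tool\n",(Rc@R.as_matrix()).round(3))
p=np.array([.128,.561,.205])
plan(p,R,[.40,.22,.30],down(1.57),8)
E
```

```text
cam in tool [-0.00023127 -0.06576555 -0.17938731] axes rows x,y,z in tool
 [[ 1.    -0.001 -0.001]
 [ 0.     0.973 -0.233]
 [ 0.001  0.233  0.973]]
travel [[-3.4, 4.26, -1.19], [-3.52, 4.17, -1.19], [-3.63, 4.07, -1.19], [-3.74, 3.96, -1.19], [-3.85, 3.86, -1.19], [-3.96, 3.75, -1.19], [-4.06, 3.64, -1.19], [-4.16, 3.52, -1.19]]
turn [[-0.0, 0.0, -1.6], [-0.0, 0.0, -1.6], [-0.0, 0.0, -1.6], [-0.0, 0.0, -1.6], [-0.0, 0.0, -1.6], [-0.0, 0.0, -1.6], [-0.0, 0.0, -1.6], [-0.0, 0.0, -1.6]]
```

Emit:
play_rows:
  travel:
    - [-3.4,4.3,-1.2]
    - [-3.5,4.2,-1.2]
    - [-3.6,4.1,-1.2]
    - [-3.7,4.0,-1.2]
    - [-3.85,3.9,-1.2]
    - [-4.0,3.75,-1.2]
    - [-4.1,3.6,-1.2]
    - [-4.2,3.5,-1.2]
    - [0,0,0]
  turn:
    - [0,0,-1.6]
    - [0,0,-1.6]
    - [0,0,-1.6]
    - [0,0,-1.6]
    - [0,0,-1.6]
    - [0,0,-1.6]
    - [0,0,-1.6]
    - [0,0,-1.6]
    - [0,0,0]
  gripper: [-1,-1,-1,-1,-1,-1,-1,-1,-1]

```text
time: 2.28
ee_pos: [0.4038, 0.2165, 0.3026]
eef_rot: [3.139, -0.0, 1.563]
contact_force: [0.6, -0.2, 0.3]
width: 0.094
```

```bash
python3 - <<'E'
from h import *
o=r.get_obs(); print(o["ee_pos"],o["eef_rot"],o["joint_positions"].round(3))
P=r.camera_params("wrist"); I=r.snapshot("wrist"); cv2.imwrite("pics/w1.png",I)
import pickle; pickle.dump((P,I),open("w1.pkl","wb"))
for th in ["mirror","mirror_grip","bar_left","cradle"]:
    for d in r.trace(th,"wrist")[:4]:
        c=cen(d["region"]); print(th,round(d["confidence"],2),d["bbox"],c.round(1),onz(P,c,.011).round(3))
E
```

```text
[0.40384377 0.21646357 0.30262011] [ 3.13890315e+00 -1.34689608e-04  1.56305449e+00] [ 3.030e-01 -1.130e-01  1.676e+00 -1.000e-03  1.576e+00 -1.260e+00]
mirror 0.81 [347.3, 143.9, 54.7, 128.5] [374.3 220.1] [0.488 0.305 0.011]
mirror_grip 0.88 [346.5, 145.5, 56.6, 122.2] [374.1 219.5] [0.487 0.305 0.011]
bar_left 0.69 [185.2, 219.7, 35.4, 32.1] [198.4 230.5] [0.503 0.029 0.011]
bar_left 0.38 [182.4, 322.7, 14.8, 45.7] [189.5 347.6] [ 0.717 -0.007  0.011]
cradle 0.64 [151.5, 208.4, 86.3, 71.5] [200.1 216. ] [0.479 0.034 0.011]
```

View pics/w1.png

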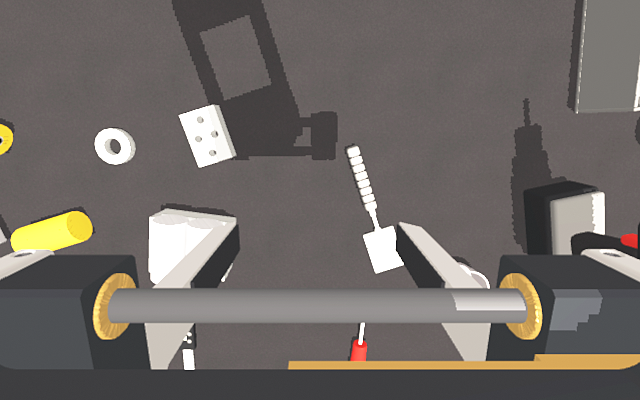

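The wrist view shows the mirror from the handle end at (352,147) to the glass at (385,260). The cradle at (193,240) is partly hidden by a finger, so I move over the cradle next.

Emit:
play_rows:
  travel:
    - [-4.6,2.0,-0.3]
    - [-4.6,2.0,-0.3]
    - [-4.6,2.0,-0.3]
    - [-4.6,2.0,-0.3]
    - [0,0,0]
  turn:
    - [0,0,0]
    - [0,0,0]
    - [0,0,0]
    - [0,0,0]
    - [0,0,0]
  gripper: [-1,-1,-1,-1,-1]

```text
time: 3.15
ee_pos: [0.4817, 0.0336, 0.3131]
eef_rot: [-3.141, 0.0, 1.567]
contact_force: [-0.0, 0.1, -0.1]
width: 0.094
```

```bash
python3 - <<'E'
from h import *
o=r.get_obs(); print(o["ee_pos"],o["eef_rot"],o["joint_positions"].round(3))
P=r.camera_params("wrist"); I=r.snapshot("wrist"); cv2.imwrite("pics/w2.png",I)
import pickle; pickle.dump((P,I),open("w2.pkl","wb"))
for th in ["bar_left","cradle"]:
    for d in r.trace(th,"wrist")[:4]:
        c=cen(d["region"]); print(th,round(d["confidence"],2),d["bbox"],c.round(1),onz(P,c,.054).round(3))
E
```

```text
[0.48165567 0.03363739 0.313073  ] [-3.14102285e+00  3.28197527e-04  1.56701644e+00] [-0.109 -0.058  1.605 -0.     1.595 -1.677]
bar_left 0.77 [307.2, 161.6, 43.0, 72.9] [328.9 198.1] [0.521 0.05  0.054]
cradle 0.84 [266.3, 157.6, 90.8, 69.5] [306.1 190.4] [0.51  0.018 0.054]
cradle 0.32 [469.5, 93.0, 50.3, 133.7] [493.  165.7] [0.475 0.278 0.054]
```

View pics/w2.png

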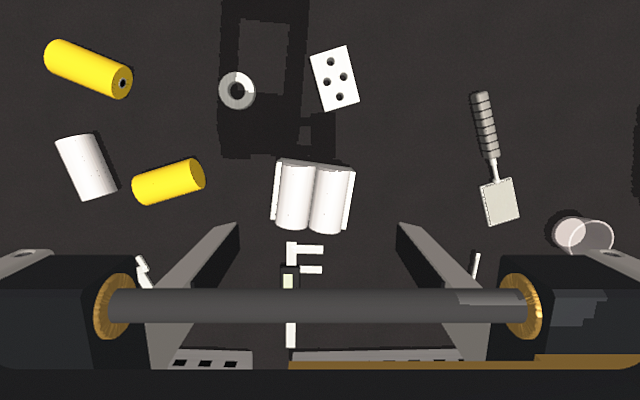

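This view shows the cradle whole at (313,197), the mirror at (490,160) and the loose bar at (85,167).

```bash
python3 - <<'E'
from h import *
import pickle; P,I=pickle.load(open("w2.pkl","rb"))
big("w2c.png",I,262,148,365,240,7)
big("w2m.png",I,460,85,530,232,4)
big("w2b.png",I,45,125,215,215,4.5)
E
```

```text
(no output)
```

View pics/w2c.png

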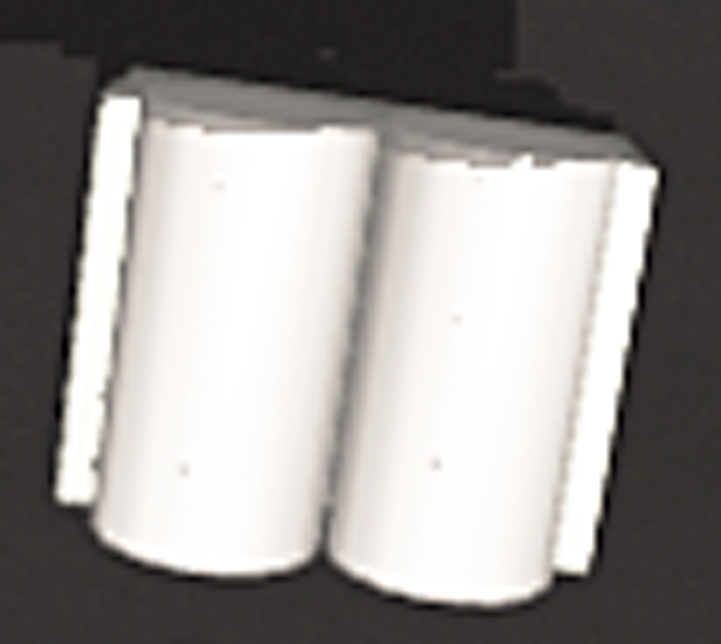

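View pics/w2m.png

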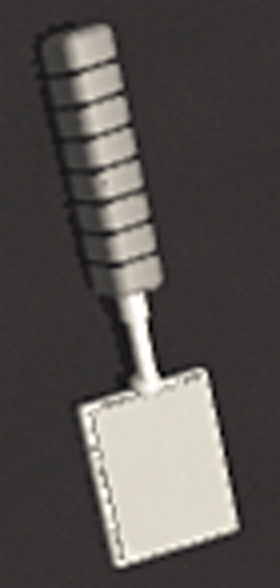

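View pics/w2b.png

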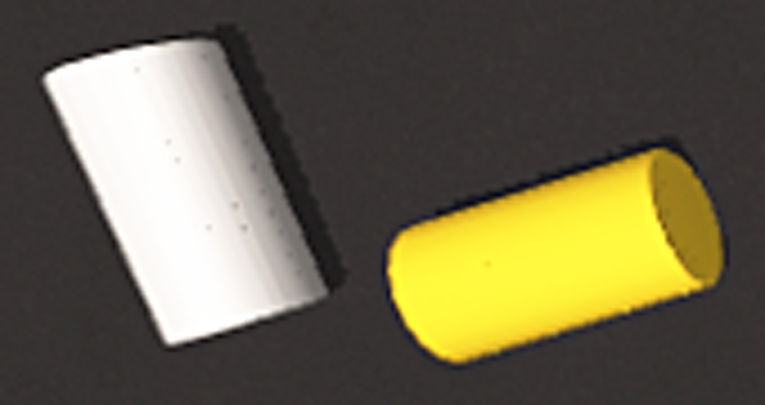

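```bash
cat >> h.py <<'E'
from scipy.optimize import least_squares
def unc(pts,s,x0,y0): return (np.array(pts,float)+.5)/s-.5+[x0,y0]
def fit2(views,guess,zfree=True):
    # views: list of (P, model pts Nx3, uv Nx2); unknown x,y,yaw,z offset
    def f(v):
        c,s=np.cos(v[2]),np.sin(v[2]); M=np.array([[c,-s,0],[s,c,0],[0,0,1]])
        return np.concatenate([(proj(P,np.array(m)@M.T+[v[0],v[1],v[3] if zfree else 0])-uv).ravel() for P,m,uv in views])
    s=least_squares(f,guess); return s.x,np.abs(s.fun).max(),np.sqrt((s.fun**2).mean())
E
python3 - <<'E'
from h import *
import pickle; P,I=pickle.load(open("w2.pkl","rb"))
uv=unc([(103,95),(140,97),(57,502),(95,508),(657,168),(614,165),(588,574),(552,568)],7,262,148)
m=[(-43,-56,49),(-43,-49,49),(43,-56,49),(43,-49,49),(-43,56,49),(-43,49,49),(43,56,49),(43,49,49)]
m=np.array(m)/1000.
for z in(True,False): print("cradle",fit2([(P,m,uv)],[.52,.03,-.17,0],z))
# mirror: handle top end corners z=22mm, frame corners z=6.5
uv=unc([(42,32),(108,24),(91,292),(163,285),(78,404),(207,368),(118,568),(240,527)],4,460,85)
m=np.array([(-105,-9,22),(-105,9,22),(-5,-9,22),(-5,9,22),(35,-25,6.5),(35,25,6.5),(105,-25,6.5),(105,25,6.5)])/1000
for z in(True,False): 
    x=fit2([(P,m,uv)],[.47,.3,.2,0],z); print("mirror",x)
# bar loose corner guess: top end silhouettes
for q in [(135,65),(185,40),(248,320),(45,75),(218,42),(328,293),(168,347)]:
    print(q,onz(P,unc([q],4.5,45,125)[0],.024).round(3))
E
```

```text
cradle (array([ 5.19022738e-01,  2.54880556e-02, -1.40409334e-01,  4.68198538e-04]), np.float64(0.8711343606884157), np.float64(0.35185908488353573))
cradle (array([ 0.51912615,  0.02547946, -0.14040894,  0.        ]), np.float64(0.8297485712391222), np.float64(0.35358335171777766))
mirror (array([0.47243985, 0.29618275, 0.34932742, 0.00212769]), np.float64(5.301349516390815), np.float64(1.8102264307445306))
mirror (array([0.47266626, 0.29735359, 0.34877582, 0.        ]), np.float64(5.320058261525446), np.float64(1.816955751971328))
(135, 65) [ 0.439 -0.32   0.024]
(185, 40) [ 0.431 -0.303  0.024]
(248, 320) [ 0.523 -0.297  0.024]
(45, 75) [ 0.442 -0.35   0.024]
(218, 42) [ 0.431 -0.292  0.024]
(328, 293) [ 0.514 -0.269  0.024]
(168, 347) [ 0.533 -0.326  0.024]
```

```bash
python3 - <<'E'
from h import *
import pickle; P,I=pickle.load(open("w2.pkl","rb"))
uv=unc([(42,32),(108,24),(91,292),(163,285),(78,404),(207,368),(118,568),(240,527)],4,460,85)
m=np.array([(-105,-9,22),(-105,9,22),(-5,-9,22),(-5,9,22),(35,-25,6.5),(35,25,6.5),(105,-25,6.5),(105,25,6.5)])/1000
x,_,_=fit2([(P,m,uv)],[.47,.3,.2,0],False)
R=Rn.from_euler("z",x[2])
print((proj(P,R.apply(m)+[x[0],x[1],0])-uv).round(1))
for a,z in zip(uv,m[:,2]): print(onz(P,a,z).round(4))
T=r.camera_params("top")
for q in [(80,195),(112,290),(85,190),(32,95),(78,83),(98,150),(50,160)]:
    print(q,onz(T,unc([q],2.9,230,150)[0],.01).round(4))
E
```

```text
[[ 1.6  1. ]
 [-2.5 -1.6]
 [ 5.3  2.2]
 [-0.8 -0.2]
 [-0.9  0.6]
 [-1.6 -1.3]
 [-0.7 -0.5]
 [-0.6 -0.5]]
[0.3756 0.2506 0.022 ]
[0.373  0.2737 0.022 ]
[0.4677 0.2789 0.022 ]
[0.4652 0.3053 0.022 ]
[0.5132 0.287  0.0065]
[0.499  0.3356 0.0065]
[0.5807 0.311  0.0065]
[0.5636 0.3578 0.0065]
(80, 195) [0.4668 0.3046 0.01  ]
(112, 290) [0.3748 0.2701 0.01  ]
(85, 190) [0.4719 0.2999 0.01  ]
(32, 95) [0.5641 0.3555 0.01  ]
(78, 83) [0.5772 0.3105 0.01  ]
(98, 150) [0.5116 0.2885 0.01  ]
(50, 160) [0.5004 0.3354 0.01  ]
```

```bash
python3 - <<'E'
from h import *
import pickle; P,I=pickle.load(open("w2.pkl","rb"))
uv=unc([(42,32),(108,24),(91,292),(163,285),(78,404),(207,368),(118,568),(240,527)],4,460,85)
m=np.array([(-105,-9,2),(-105,9,22),(-5,-9,2),(-5,9,22),(35,-25,6.5),(35,25,6.5),(105,-25,6.5),(105,25,6.5)])/1000
for zf in (0,1):
    x,a,b=fit2([(P,m,uv)],[.47,.3,.2,0],zf)
    R=Rn.from_euler("z",x[2])
    print(x,b,(proj(P,R.apply(m)+[x[0],x[1],x[3] if zf else 0])-uv).round(1).tolist())
E
```

```text
[0.4727698  0.30000719 0.32705164 0.        ] 0.9093126834952255 [[-1.6, 1.6], [1.0, -1.9], [0.3, 0.7], [1.1, -0.0], [0.3, 0.5], [-0.3, -0.7], [-0.6, -0.3], [-0.3, 0.3]]
[ 0.47293632  0.30085417  0.32670818 -0.00153476] 0.9024027422962785 [[-1.5, 1.8], [1.0, -1.7], [0.3, 0.7], [1.1, -0.0], [0.3, 0.4], [-0.4, -0.8], [-0.6, -0.5], [-0.4, 0.2]]
```

```bash
python3 - <<'E'
from h import *
p,R=pose(); plan(p,R,[.45,-.313,.20],down(1.87),7)
E
```

```text
travel [[-4.99, -0.44, 1.61], [-4.97, -0.65, 1.61], [-4.94, -0.86, 1.61], [-4.89, -1.07, 1.61], [-4.84, -1.28, 1.61], [-4.78, -1.48, 1.61], [-4.72, -1.69, 1.61]]
turn [[-0.01, -0.01, -2.44], [-0.01, -0.01, -2.44], [-0.01, -0.01, -2.44], [-0.01, -0.01, -2.44], [-0.01, -0.01, -2.44], [-0.01, -0.01, -2.44], [-0.01, -0.01, -2.44]]
```

Emit:
play_rows:
  travel:
    - [-5.0,-0.45,1.6]
    - [-5.0,-0.65,1.6]
    - [-4.95,-0.85,1.6]
    - [-4.9,-1.05,1.6]
    - [-4.85,-1.3,1.6]
    - [-4.8,-1.5,1.6]
    - [-4.7,-1.7,1.6]
    - [0,0,0]
  turn:
    - [0,0,-2.45]
    - [0,0,-2.45]
    - [0,0,-2.45]
    - [0,0,-2.45]
    - [0,0,-2.45]
    - [0,0,-2.45]
    - [0,0,-2.45]
    - [0,0,0]
  gripper: [-1,-1,-1,-0.5,-0.5,-0.5,-0.5,-0.5]

```text
time: 4.3
ee_pos: [0.4492, -0.3154, 0.1996]
eef_rot: [-3.14, -0.003, 1.867]
contact_force: [-0.1, 0.7, 0.1]
width: 0.0704
```

```bash
python3 - <<'E'
from h import *
o=r.get_obs(); print(o["ee_pos"],o["eef_rot"],o["joint_positions"].round(3),o["width"])
P=r.camera_params("wrist"); I=r.snapshot("wrist"); cv2.imwrite("pics/w3.png",I)
import pickle; pickle.dump((P,I),open("w3.pkl","wb"))
for d in r.trace("bar_loose","wrist")[:4]:
        c=cen(d["region"]); print(round(d["confidence"],2),d["bbox"],c.round(1),onz(P,c,.035).round(3))
E
```

```text
[ 0.44918748 -0.31540986  0.19958529] [-3.13984052e+00 -2.78116283e-03  1.86738370e+00] [-0.77   0.159  1.61  -0.     1.376 -2.637] 0.07038553348852361
0.77 [365.5, 230.0, 86.2, 45.8] [413.1 250.8] [ 0.493 -0.185  0.035]
0.69 [291.3, 169.1, 44.9, 80.8] [315.3 208.9] [ 0.477 -0.309  0.035]
0.56 [330.6, 53.3, 94.4, 89.1] [377.4  97.8] [ 0.344 -0.282  0.035]
```

View pics/w3.png

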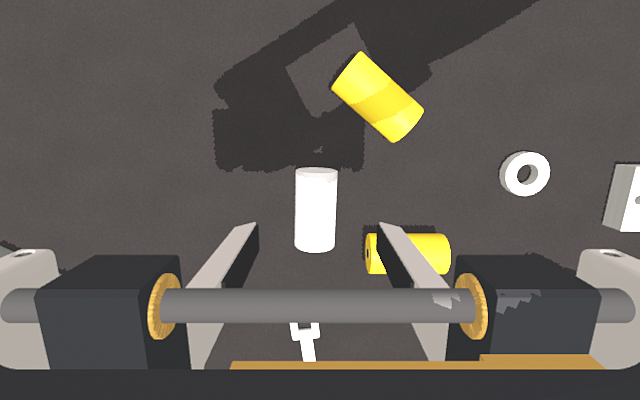

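```bash
python3 - <<'E'
from h import *
import pickle; P,I=pickle.load(open("w3.pkl","rb"))
big("w3b.png",I,275,155,355,265,5.4)
E
```

```text
(no output)
```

View pics/w3b.png

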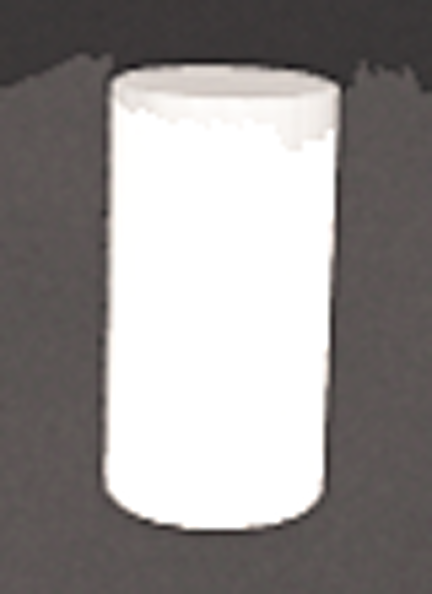

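```bash
cat > cyl.py <<'E'
from h import *
def hullpts(m): 
    c=max(cv2.findContours(m.astype(np.uint8),cv2.RETR_EXTERNAL,cv2.CHAIN_APPROX_NONE)[0],key=cv2.contourArea)
    return c[:,0,:].astype(float),cv2.contourArea(c)
def cylpts(x,y,z,yaw,n=48,rr=.024,L=.045):
    a=np.linspace(0,2*np.pi,n,endpoint=False); e=np.array([np.cos(yaw),np.sin(yaw),0]);s=np.array([-e[1],e[0],0])
    ring=np.outer(rr*np.cos(a),s)+np.outer(rr*np.sin(a),[0,0,1])
    return np.r_[ring+e*L,ring-e*L]+[x,y,z]
def fitcyl(views,g,grow=0.5):
    def f(v):
        o=[]
        for P,c in views:
            h=cv2.convexHull(proj(P,cylpts(v[0],v[1],v[3],v[2])).astype(np.float32))
            o+=[cv2.pointPolygonTest(h,(float(a),float(b)),True)-grow for a,b in c]   # mask contour lies ~0.5px inside
        return np.array(o)
    s=least_squares(f,g,diff_step=1e-3,x_scale=[.01,.01,.1,.01],loss="soft_l1"); return s.x,np.sqrt((s.fun**2).mean())
E
python3 - <<'E'
from cyl import *
import pickle
V=[]
for n,(x0,y0,x1,y1) in {"w3":(280,160,350,262),"w2":(48,125,122,210)}.items():
    P,I=pickle.load(open(n+".pkl","rb")); g=I.min(2).astype(int); m=np.zeros(g.shape,bool); m[y0:y1,x0:x1]=g[y0:y1,x0:x1]>(140 if n=="w3" else 110)
    c,a=hullpts(m); print(n,a,cv2.boundingRect(c.astype(np.int32))); V.append((P,c))
for S in (V[:1],V[1:],V): print(fitcyl(S,[.48,-.309,.3,.024]))
E
```

```text
w3 3325.0 (294, 167, 44, 86)
w2 2380.0 (55, 134, 62, 68)
(array([ 0.47952786, -0.3086849 ,  0.27126347,  0.02446196]), np.float64(0.2967012129628935))
(array([ 0.48027826, -0.31020394,  0.26844518,  0.02302385]), np.float64(0.3771307377712168))
(array([ 0.47966797, -0.30872273,  0.26972259,  0.02491108]), np.float64(0.3751725320186537))
```

```bash
python3 - <<'E'
from h import *
import pickle; P,I=pickle.load(open("w3.pkl","rb"))
y=0.2707;c,s=np.cos(y),np.sin(y)
for uv in [(365,255),(369,272),(366,235)]:
    for z in (.02,.03):
        d=onz(P,uv,z)-[.4796,-.3087,0]; print(uv,z,"along",round(c*d[0]+s*d[1],4),"left",round(-s*d[0]+c*d[1],4))
p,R=pose(); print(p,R.as_euler("xyz"))
plan(p,R,[.4796,-.3087,.10],down(y+np.pi/2),2)
plan(np.array([.4796,-.3087,.10]),down(y+np.pi/2),[.4796,-.3087,.012],down(y+np.pi/2),4)
E
```

```text
(365, 255) 0.02 along 0.0588 left 0.0624
(365, 255) 0.03 along 0.0545 left 0.0606
(369, 272) 0.02 along 0.0812 left 0.0687
(369, 272) 0.03 along 0.0763 left 0.0668
(366, 235) 0.02 along 0.033 left 0.062
(366, 235) 0.03 along 0.0294 left 0.0603
[ 0.45025806 -0.31352298  0.20114953] [ 3.14157244e+00 -1.53905472e-03  1.86990122e+00]
travel [[-0.21, 1.47, 5.06], [-0.18, 1.48, 5.06]]
turn [[-0.0, -0.04, 0.81], [-0.0, -0.04, 0.81]]
travel [[0.0, -0.0, 2.2], [0.0, -0.0, 2.2], [0.0, -0.0, 2.2], [0.0, -0.0, 2.2]]
turn [[0.0, 0.0, 0.0], [0.0, 0.0, 0.0], [0.0, 0.0, 0.0], [0.0, 0.0, 0.0]]
```

```bash
cat > cmd.py <<'E'
from h import *
L=[] # (travel,turn)
def add(t,w): L.extend(zip(t,w))
add([[-3.4, 4.3, -1.2], [-3.5, 4.2, -1.2], [-3.6, 4.1, -1.2], [-3.7, 4.0, -1.2], [-3.85, 3.9, -1.2], [-4.0, 3.75, -1.2], [-4.1, 3.6, -1.2], [-4.2, 3.5, -1.2]],[[0,0,-1.6]]*8)
add([[-4.6,2,-.3]]*4,[[0,0,0]]*4)
add([[-5.0, -0.45, 1.6], [-5.0, -0.65, 1.6], [-4.95, -0.85, 1.6], [-4.9, -1.05, 1.6], [-4.85, -1.3, 1.6], [-4.8, -1.5, 1.6], [-4.7, -1.7, 1.6]],[[0,0,-2.45]]*7)
def cmd():
    p=np.array([.128,.561,.205]);R=down(1.346)
    for t,w in L:
        p=p+R.apply(np.array(t)/100); R=R*Rn.from_rotvec(np.radians(w))
    return p,R
E
python3 - <<'E'
from cmd import *
E
mv cmd.py cmdp.py; python3 - <<'E'
from cmdp import *
p,R=cmd(); print(p,R.as_euler("xyz"),pose()[0],pose()[1].as_euler("xyz"))
y=.2707
plan(p,R,[.4796,-.3087,.10],down(y+np.pi/2),2)
E
```

```text
[ 0.44963047 -0.3147621   0.201     ] [3.14159265e+00 2.22044605e-16 1.86872611e+00] [ 0.45025806 -0.31352298  0.20114953] [ 3.14157244e+00 -1.53905472e-03  1.86990122e+00]
travel [[-0.15, 1.52, 5.05], [-0.13, 1.52, 5.05]]
turn [[-0.0, 0.0, 0.78], [-0.0, 0.0, 0.78]]
```

Emit:
play_rows:
  travel:
    - [-0.15,1.52,5.05]
    - [-0.13,1.52,5.05]
    - [0,0,2.2]
    - [0,0,2.2]
    - [0,0,2.2]
    - [0,0,2.2]
    - [0,0,0]
    - [0,0,0]
    - [0,0,0]
    - [0,0,0]
  turn:
    - [0,0,0.78]
    - [0,0,0.78]
    - [0,0,0]
    - [0,0,0]
    - [0,0,0]
    - [0,0,0]
    - [0,0,0]
    - [0,0,0]
    - [0,0,0]
    - [0,0,0]
  gripper: [-0.5,-0.5,-0.5,-0.5,-0.5,-0.5,-0.5,0.2,0.2,0.2]
  force: 25

```text
time: 5.65
ee_pos: [0.4805, -0.3092, 0.0137]
eef_rot: [3.14, 0.001, 1.841]
contact_force: [-0.5, 3.1, 3.2]
width: 0.0472
```

Emit:
play_rows:
  travel:
    - [0,0,0]
    - [0,0,-1]
    - [0,0,-3]
    - [0,0,-5]
    - [0,0,-5]
    - [0,0,-4]
    - [0,0,0]
  turn:
    - [0,0,0]
    - [0,0,0]
    - [0,0,0]
    - [0,0,0]
    - [0,0,0]
    - [0,0,0]
    - [0,0,0]
  gripper: [0.3,0.3,0.3,0.3,0.3,0.3,0.3]

```text
time: 6.52
ee_pos: [0.4815, -0.3112, 0.196]
eef_rot: [3.137, 0.007, 1.841]
contact_force: [0.8, -0.6, -4.6]
width: 0.0474
```

```bash
cat >> cmdp.py <<'E'
E
python3 - <<'E'
s=open('cmdp.py').read().replace("def cmd():","add([[-0.15, 1.52, 5.05], [-0.13, 1.52, 5.05], [0, 0, 2.2], [0, 0, 2.2], [0, 0, 2.2], [0, 0, 2.2],[0,0,-18]],[[0,0,.78]]*2+[[0,0,0]]*5)\n#ADD\ndef cmd():")
open('cmdp.py','w').write(s)
E
python3 - <<'E'
from cmdp import *
o=r.get_obs(); print(o["ee_pos"],o["eef_rot"],o["contact_force"],o["moment"],o["width"],cmd()[0])
P=r.camera_params("wrist"); I=r.snapshot("wrist"); cv2.imwrite("pics/w4.png",I)
import pickle; pickle.dump((P,I,o),open("w4.pkl","wb"))
E
```

```text
[ 0.48151971 -0.31121396  0.19604589] [3.13741737 0.00718836 1.84120331] [ 0.75927507 -0.61226214 -4.61807337] [0.01483746 0.03748589 0.0163304 ] 0.047374838659748196 [ 0.47955559 -0.30871837  0.192     ]
```

View pics/w4.png

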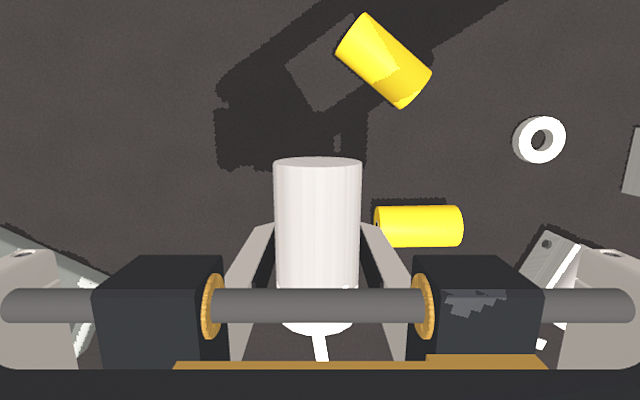

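```bash
python3 - <<'E'
from cyl import *
import pickle
P,I,o=pickle.load(open("w4.pkl","rb"))
big("w4b.png",I,255,145,380,345,3)
g=I.min(2).astype(int); m=np.zeros(g.shape,bool); m[150:222,268:368]=g[150:222,268:368]>125
c,a=hullpts(m); c=c[(c[:,1]<215)]; print(a,c.min(0),c.max(0))
p,R=pose(o)
for zf in (None,):
    x,e=fitcyl([(P,c)],[.4815,-.311,.27,.208]); print(x,e)
    print("in tool mm",R.inv().apply(x[[0,1,3]]-p)*1000,"yaw rel",x[2]+np.pi/2-o["eef_rot"][2])
E
```

```text
5501.0 [273. 156.] [361. 214.]
[ 0.48108412 -0.31197574  0.27192469  0.20489479] 0.3081619154918275
in tool mm [-0.68133336 -0.58631526 -8.84675398] yaw rel 0.0015177076729298022
```

View pics/w4b.png

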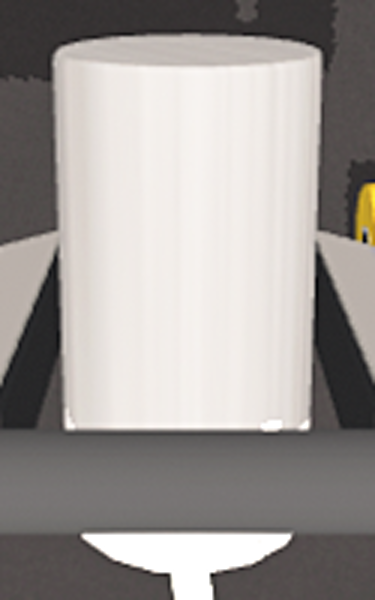

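```bash
python3 - <<'E'
from cmdp import *
p,R=cmd(); plan(p,R,[.519,.0255,.15],down(np.pi/2-.1404),8)
E
```

```text
travel [[3.89, 1.59, 0.53], [3.97, 1.39, 0.53], [4.04, 1.18, 0.53], [4.09, 0.98, 0.53], [4.14, 0.76, 0.53], [4.17, 0.55, 0.53], [4.19, 0.34, 0.53], [4.21, 0.12, 0.53]]
turn [[-0.0, 0.0, 2.94], [-0.0, 0.0, 2.94], [-0.0, 0.0, 2.94], [-0.0, 0.0, 2.94], [-0.0, 0.0, 2.94], [-0.0, 0.0, 2.94], [-0.0, 0.0, 2.94], [-0.0, 0.0, 2.94]]
```

Emit:
play_rows:
  travel:
    - [3.89,1.59,0.53]
    - [3.97,1.39,0.53]
    - [4.04,1.18,0.53]
    - [4.09,0.98,0.53]
    - [4.14,0.76,0.53]
    - [4.17,0.55,0.53]
    - [4.19,0.34,0.53]
    - [4.21,0.12,0.53]
    - [0,0,0]
  turn:
    - [0,0,2.94]
    - [0,0,2.94]
    - [0,0,2.94]
    - [0,0,2.94]
    - [0,0,2.94]
    - [0,0,2.94]
    - [0,0,2.94]
    - [0,0,2.94]
    - [0,0,0]
  gripper: [0.3,0.3,0.3,0.3,0.3,0.3,0.3,0.3,0.3]

```text
time: 7.7
ee_pos: [0.5157, 0.0279, 0.1456]
eef_rot: [-3.133, -0.0, 1.435]
contact_force: [0.3, -0.6, -4.6]
width: 0.0472
```

```bash
python3 - <<'E'
s=open('cmdp.py').read().replace("#ADD","add([[3.89, 1.59, 0.53], [3.97, 1.39, 0.53], [4.04, 1.18, 0.53], [4.09, 0.98, 0.53], [4.14, 0.76, 0.53], [4.17, 0.55, 0.53], [4.19, 0.34, 0.53], [4.21, 0.12, 0.53]],[[0,0,2.94]]*8)\n#ADD")
open('cmdp.py','w').write(s)
E
python3 - <<'E'
from cmdp import *
o=r.get_obs(); print(o["ee_pos"],o["eef_rot"],o["joint_positions"].round(3),o["contact_force"],cmd()[0],cmd()[1].as_euler("xyz"))
P=r.camera_params("wrist"); I=r.snapshot("wrist"); cv2.imwrite("pics/w5.png",I)
import pickle; pickle.dump((P,I,o),open("w5.pkl","wb"))
E
```

```text
[0.51565525 0.02794807 0.14559669] [-3.13311179e+00 -4.46526978e-04  1.43510856e+00] [-1.140e-01  1.470e-01  1.741e+00  1.000e-03  1.262e+00 -1.549e+00] [ 0.2900509  -0.60646636 -4.55268868] [0.51890126 0.02551418 0.1496    ] [3.14159265 0.         1.43099753]
```

View pics/w5.png

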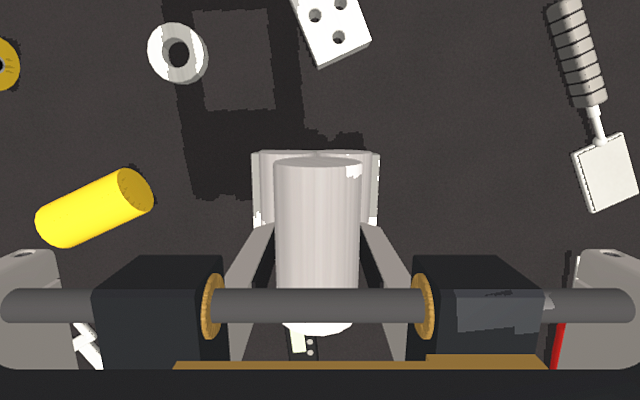

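```bash
python3 - <<'E'
from cmdp import *
import pickle
p0,_=cmd()
out=[]
for i in range(3):
    o=r.get_obs(); P=r.camera_params("wrist"); I=r.snapshot("wrist"); pickle.dump((P,I,o),open(f"w6_{i}.pkl","wb"))
    p,R=pose(o); Rc,t=ext(P); C=-Rc.T@t
    print(o["time"],((p-p0)*1000).round(1),(R.as_euler("xyz")).round(4),o["qvel"].round(3), "cam in tool",(R.inv().apply(C-p)*1000).round(1))
big("w6.png",I,240,140,400,240,5)
E
```

```text
7.75 [-2.7  0.8 -3.4] [-3.1344e+00  8.0000e-04  1.4341e+00] [-0.038 -0.013 -0.018 -0.011  0.003 -0.005] cam in tool [  -0.3  -65.8 -179.4]
7.8 [-2.1 -0.2 -2.6] [-3.1359e+00  9.0000e-04  1.4326e+00] [-0.027 -0.014 -0.018  0.     0.003  0.   ] cam in tool [  -0.3  -65.8 -179.4]
7.85 [-1.5 -0.8 -1.9] [-3.1373e+00  8.0000e-04  1.4312e+00] [-0.018 -0.013 -0.016  0.004  0.002  0.001] cam in tool [  -0.3  -65.8 -179.4]
```

View pics/w6.png

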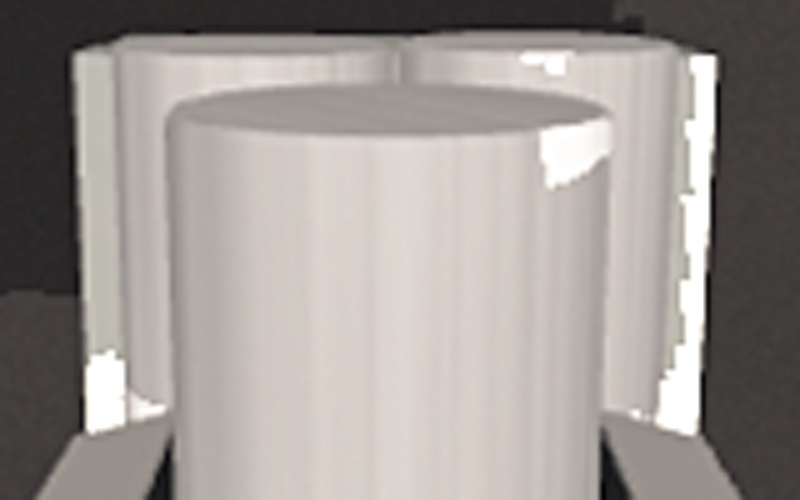

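```bash
python3 - <<'E'
from cmdp import *
from cyl import *
import pickle
P,I,o=pickle.load(open("w6_2.pkl","rb"))
X0=np.array([.519,.0255,0]); y=-.1404; M=Rn.from_euler("z",-y)
for q in [(75,52),(718,54),(684,54),(114,47),(87,425),(701,425)]:
    print(q,(M.apply(onz(P,unc([q],5,240,140)[0],.049)-X0)*1000).round(1))
g=I.min(2).astype(int)
m=np.zeros(g.shape,bool)
# held bar: contour from manual points (crop px)
pts=unc([(168,120),(175,108),(220,97),(300,88),(385,85),(470,90),(560,97),(605,108),(612,120),(610,250),(606,350),(600,420),(168,160),(172,300),(175,420)],5,240,140)
x,e=fitcyl([(P,pts)],[.519,.0255,y,.16],grow=0); print(x,e)
p,R=pose(o)
print("held bar rel cradle",(M.apply(x[[0,1,3]]-X0)*1000).round(1),x[2]-y,"in tool",(R.inv().apply(x[[0,1,3]]-p)*1000).round(1))
for th in["bar_left","cradle"]:
  for d in r.trace(th,"wrist")[:3]: print(th,d["confidence"],d["bbox"])
E
```

```text
(75, 52) [-44.  -55.9  49. ]
(718, 54) [-43.8  56.5  49. ]
(684, 54) [-43.8  50.5  49. ]
(114, 47) [-44.8 -49.   49. ]
(87, 425) [ 24.3 -56.6  49. ]
(701, 425) [24.2 56.7 49. ]
[ 0.51746595  0.02461642 -0.14317797  0.15579519] 0.25058774347622653
held bar rel cradle [ -1.4  -1.1 155.8] -0.002777965652398212 in tool [-0.1  0.1 -8.1]
bar_left 0.6 [319.4, 146.0, 52.8, 76.3]
cradle 0.64 [251.3, 150.4, 133.0, 75.4]
```

Emit:
play_rows:
  travel:
    - [0,0,1.5]
    - [0,0,1.8]
    - [0,0,1.5]
    - [0,0,1.0]
    - [0,0,0]
    - [0,0,0]
    - [0,0,0]
    - [0,0,0]
  turn:
    - [0,0,0]
    - [0,0,0]
    - [0,0,0]
    - [0,0,0]
    - [0,0,0]
    - [0,0,0]
    - [0,0,0]
    - [0,0,0]
  gripper: [0.3,0.3,0.3,0.3,0.3,0.3,0.3,0.3]

```text
time: 9.0
ee_pos: [0.5196, 0.025, 0.0926]
eef_rot: [3.14, -0.0, 1.431]
contact_force: [0.3, -0.5, -4.7]
width: 0.0475
```

Emit:
play_rows:
  travel:
    - [0,0,0.2]
    - [0,0,0]
    - [0,0,0]
  turn:
    - [0,0,0]
    - [0,0,0]
    - [0,0,0]
  gripper: [0.3,0.3,0.3]

```text
time: 9.38
ee_pos: [0.519, 0.025, 0.09]
eef_rot: [-3.141, 0.0, 1.431]
contact_force: [0.2, -0.1, -3.7]
width: 0.0475
```

Emit:
play_rows:
  travel:
    - [0,0,0.15]
    - [0,0,0]
    - [0,0,0]
  turn:
    - [0,0,0]
    - [0,0,0]
    - [0,0,0]
  gripper: [0.3,0.3,0.3]

```text
time: 9.75
ee_pos: [0.519, 0.025, 0.0885]
eef_rot: [-3.141, 0.0, 1.431]
contact_force: [0.3, 0.8, -3.4]
width: 0.0475
```

Emit:
play_rows:
  travel:
    - [0,0,0.1]
    - [0,0,0]
    - [0,0,0]
  turn:
    - [0,0,0]
    - [0,0,0]
    - [0,0,0]
  gripper: [0.3,0.3,0.3]

```text
time: 10.12
ee_pos: [0.5191, 0.025, 0.0875]
eef_rot: [-3.142, 0.0, 1.431]
contact_force: [0.0, 0.2, -5.0]
width: 0.0477
```

Emit:
play_rows:
  travel:
    - [0,0,0.1]
    - [0,0,0]
    - [0,0,0]
  turn:
    - [0,0,0]
    - [0,0,0]
    - [0,0,0]
  gripper: [0.3,0.3,0.3]

```text
time: 10.5
ee_pos: [0.5191, 0.025, 0.0865]
eef_rot: [-3.142, 0.0, 1.431]
contact_force: [-0.5, -0.7, -4.6]
width: 0.0472
```

Emit:
play_rows:
  travel:
    - [0,0,0.1]
    - [0,0,0]
    - [0,0,0]
  turn:
    - [0,0,0]
    - [0,0,0]
    - [0,0,0]
  gripper: [0.3,0.3,0.3]

```text
time: 10.88
ee_pos: [0.5191, 0.025, 0.0855]
eef_rot: [-3.142, 0.0, 1.431]
contact_force: [-0.5, -0.2, -4.3]
width: 0.0474
```

```bash
python3 - <<'E'
from h import *
import pickle
o=r.get_obs();P=r.camera_params("wrist"); I=r.snapshot("wrist"); pickle.dump((P,I,o),open("w7.pkl","wb")); print(o["ee_pos"],o["contact_force"])
big("w7.png",I,230,130,400,300,3.5)
I=r.snapshot("top"); big("t7.png",I,310,160,410,240,7)
I=r.snapshot("scene"); big("s7.png",I,250,150,340,225,8)
E
```

```text
[0.51906006 0.02502802 0.08552396] [-0.52026195 -0.15793352 -4.29553043]
```

View pics/w7.png

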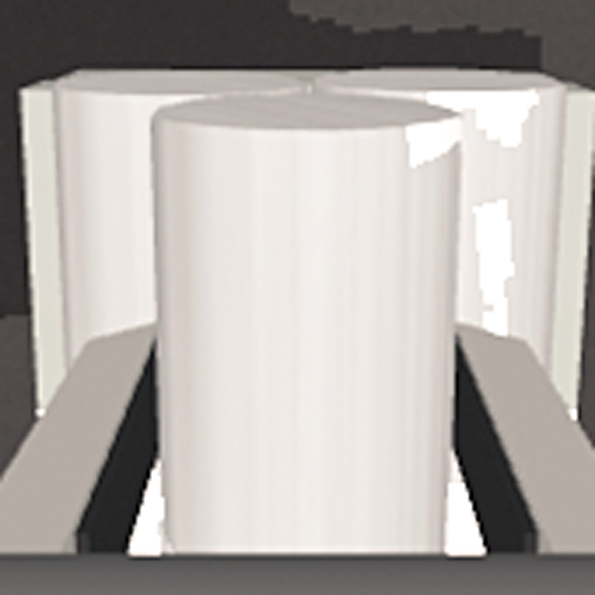

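View pics/s7.png

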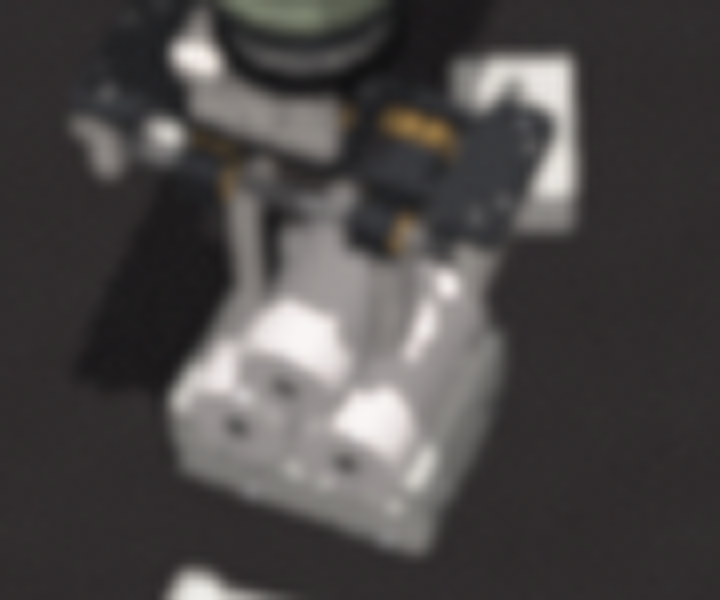

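The held bar sits centred between the two lower bars, and the scene view shows the three drilled holes facing the same way at (237,425), (283,385) and (347,460). I compare the end positions in numbers.

```bash
python3 - <<'E'
from h import *
import pickle
P,I,o=pickle.load(open("w7.pkl","rb"))
X0=np.array([.519,.0255,0]); y=-.1404; M=Rn.from_euler("z",-y)
for q,z in [((57,88),.054),((560,90),.054),((21,90),.049),((598,92),.049),((153,116),.0965),((465,118),.0965),((153,116),.0945),((465,118),.0945)]:
    print(q,z,(M.apply(onz(P,unc([q],3.5,230,130)[0],z)-X0)*1000).round(1))
S=r.camera_params("scene")
for q,z in [((237,425),.054),((347,460),.054),((283,385),.0965)]:
    print(q,z,(M.apply(onz(S,unc([q],8,250,150)[0],z)-X0)*1000).round(1))
E
```

```text
(57, 88) 0.054 [-44.5 -47.9  54. ]
(560, 90) 0.054 [-44.2  47.6  54. ]
(21, 90) 0.049 [-43.6 -56.1  49. ]
(598, 92) 0.049 [-43.4  56.1  49. ]
(153, 116) 0.0965 [-44.5 -24.   96.5]
(465, 118) 0.0965 [-44.3  23.6  96.5]
(153, 116) 0.0945 [-44.3 -24.3  94.5]
(465, 118) 0.0945 [-44.   23.9  94.5]
(237, 425) 0.054 [ 44.2 -26.   54. ]
(347, 460) 0.054 [42.7 23.  54. ]
(283, 385) 0.0965 [44.8 -2.3 96.5]
```

Emit:
play_rows:
  travel:
    - [0,0,0.08]
    - [0,0,0]
    - [0,0,0]
  turn:
    - [0,0,0]
    - [0,0,0]
    - [0,0,0]
  gripper: [0.3,0.3,0.3]

```text
time: 11.4
ee_pos: [0.5193, 0.0252, 0.0851]
eef_rot: [3.141, -0.0, 1.431]
contact_force: [0.3, 1.4, -1.4]
width: 0.0472
```

Emit:
play_rows:
  travel:
    - [0,0,0.08]
    - [0,0,0]
    - [0,0,0]
  turn:
    - [0,0,0]
    - [0,0,0]
    - [0,0,0]
  gripper: [0.3,0.3,0.3]

```text
time: 11.78
ee_pos: [0.5194, 0.0252, 0.0851]
eef_rot: [3.141, -0.0, 1.431]
contact_force: [-3.4, 1.7, 6.1]
width: 0.0471
```

Emit:
play_rows:
  travel:
    - [0,0,0.05]
    - [0,0,0]
    - [0,0,0]
  turn:
    - [0,0,0]
    - [0,0,0]
    - [0,0,0]
  gripper: [0.3,0.3,0.3]

```text
time: 12.15
ee_pos: [0.5194, 0.0253, 0.0851]
eef_rot: [3.141, -0.0, 1.431]
contact_force: [-4.4, 2.2, 7.5]
width: 0.0479
```

Emit:
play_rows:
  travel:
    - [0,0,-0.08]
    - [0,0,0]
    - [0,0,0]
    - [0,0,0]
    - [0,0,0]
    - [0,0,0]
  turn:
    - [0,0,0]
    - [0,0,0]
    - [0,0,0]
    - [0,0,0]
    - [0,0,0]
    - [0,0,0]
  gripper: [0.3,0.3,-0.1,-0.2,-0.4,-0.5]

```text
time: 12.9
ee_pos: [0.5191, 0.0249, 0.0841]
eef_rot: [-3.142, 0.0, 1.431]
contact_force: [0.4, -0.5, 0.6]
width: 0.0696
```

```bash
python3 - <<'E'
from h import *
import pickle
o=r.get_obs();P=r.camera_params("wrist"); I=r.snapshot("wrist"); pickle.dump((P,I,o),open("w8.pkl","wb")); print(o["ee_pos"],o["contact_force"],o["width"])
big("w8.png",I,230,130,400,300,3.5)
E
```

```text
[0.51911755 0.02492853 0.08408265] [ 0.3556421  -0.47024451  0.61445697] 0.06958337427948484
```

View pics/w8.png

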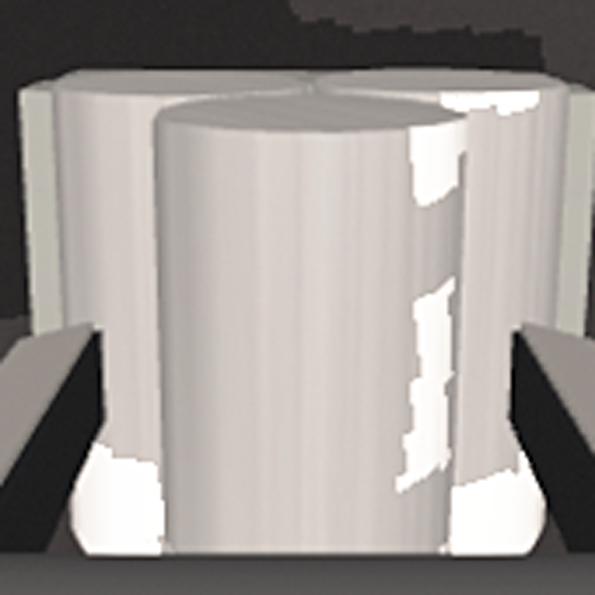

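Emit:
play_rows:
  travel:
    - [0,0,-1]
    - [0,0,-2.5]
    - [0,0,-4]
    - [0,0,-5]
    - [0,0,-4]
    - [0,0,0]
    - [0,0,0]
  turn:
    - [0,0,0]
    - [0,0,0]
    - [0,0,0]
    - [0,0,0]
    - [0,0,0]
    - [0,0,0]
    - [0,0,0]
  gripper: [-0.5,-0.5,-0.5,-0.5,-0.5,-0.5,-0.5]

```text
time: 13.82
ee_pos: [0.5185, 0.0251, 0.2486]
eef_rot: [-3.141, 0.0, 1.431]
contact_force: [0.6, 0.7, -0.3]
width: 0.0707
```

```bash
python3 - <<'E'
s=open('cmdp.py').read().replace("#ADD","add([[0,0,6.58],[0,0,-16.5]],[[0,0,0]]*2)\n#ADD")
open('cmdp.py','w').write(s)
E
python3 - <<'E'
from cmdp import *
import pickle
print(cmd()[0],pose()[0])
o=r.get_obs();P=r.camera_params("wrist"); I=r.snapshot("wrist"); pickle.dump((P,I,o),open("w9.pkl","wb"))
cv2.imwrite("pics/w9.png",I)
plan(*cmd(),[.41,.285,.20],down(1.897),6)
E
```

```text
[0.51890126 0.02551418 0.2488    ] [0.51851118 0.02512115 0.24862316]
travel [[4.03, -2.4, 0.81], [4.2, -2.08, 0.81], [4.35, -1.75, 0.81], [4.47, -1.4, 0.81], [4.57, -1.05, 0.81], [4.64, -0.7, 0.81]]
turn [[-0.0, 0.0, -4.45], [-0.0, 0.0, -4.45], [-0.0, 0.0, -4.45], [-0.0, 0.0, -4.45], [-0.0, 0.0, -4.45], [-0.0, 0.0, -4.45]]
```

View pics/w9.png

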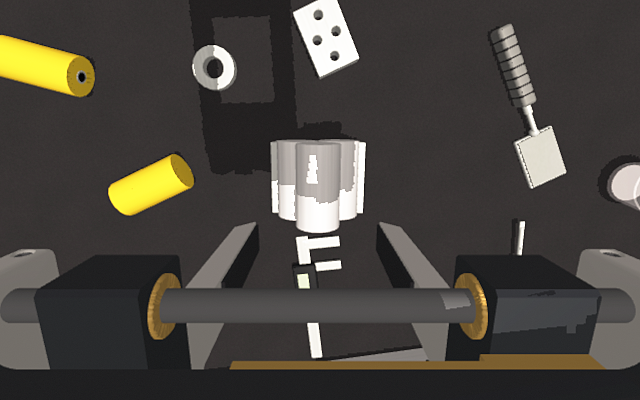

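Emit:
play_rows:
  travel:
    - [4.03,-2.4,0.81]
    - [4.2,-2.08,0.81]
    - [4.35,-1.75,0.81]
    - [4.47,-1.4,0.81]
    - [4.57,-1.05,0.81]
    - [4.64,-0.7,0.81]
    - [0,0,0]
    - [0,0,0]
  turn:
    - [0,0,-4.45]
    - [0,0,-4.45]
    - [0,0,-4.45]
    - [0,0,-4.45]
    - [0,0,-4.45]
    - [0,0,-4.45]
    - [0,0,0]
    - [0,0,0]
  gripper: [-0.5,-0.5,-0.5,-0.5,-0.5,-0.5,-0.5,-0.5]

```text
time: 14.88
ee_pos: [0.4096, 0.2837, 0.1993]
eef_rot: [-3.139, 0.001, 1.897]
contact_force: [0.9, 0.2, -0.2]
width: 0.0708
```

```bash
python3 - <<'E'
s=open('cmdp.py').read().replace("#ADD","add([[4.03, -2.4, 0.81], [4.2, -2.08, 0.81], [4.35, -1.75, 0.81], [4.47, -1.4, 0.81], [4.57, -1.05, 0.81], [4.64, -0.7, 0.81]],[[0,0,-4.45]]*6)\n#ADD")
open('cmdp.py','w').write(s)
E
python3 - <<'E'
from cmdp import *
import pickle
print(cmd()[0],cmd()[1].as_euler("xyz"),pose()[0])
o=r.get_obs();print(o["eef_rot"],o["joint_positions"]);P=r.camera_params("wrist"); I=r.snapshot("wrist"); pickle.dump((P,I,o),open("w10.pkl","wb"))
cv2.imwrite("pics/w10.png",I)
big("w10m.png",I,270,70,370,270,3)
E
```

```text
[0.41000936 0.28490311 0.2002    ] [3.14159265e+00 2.22044605e-16 1.89700044e+00] [0.4095918  0.28370393 0.19932988]
[-3.13903966e+00  9.77720647e-04  1.89692785e+00] [ 4.32384618e-01  4.96665121e-02  1.73069499e+00 -7.16740087e-04
  1.36387349e+00 -1.46439380e+00]
```

View pics/w10.png

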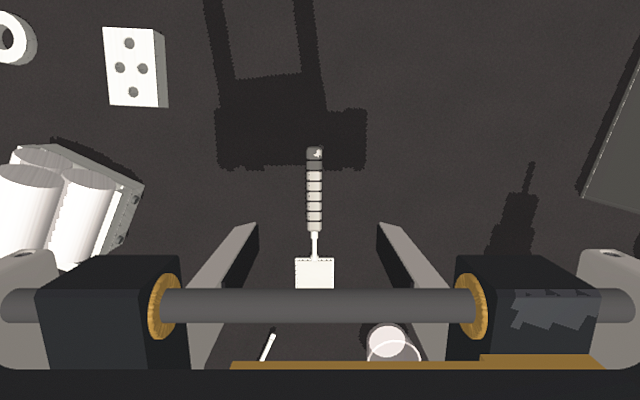

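View pics/w10m.png

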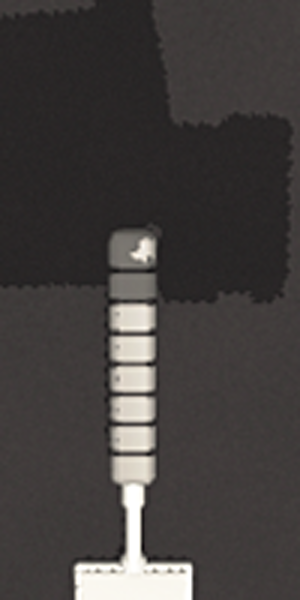

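```bash
python3 - <<'E'
from h import *
import pickle
P,I,o=pickle.load(open("w10.pkl","rb")); 
uv=unc([(113,478),(154,478),(109,250),(157,250)],3,270,70)
uf=unc([(74,566),(193,566)],3,270,70)
m=0.001*np.array([(-5,-9,22),(-5,9,22),(35,-25,6.5),(35,25,6.5)])
end=unc([(133,486)],3,270,70)[0]; print("handle far end",onz(P,end,.018))
fr=[onz(P,a,.0065) for a in uf]; print("frame near",fr,"w",np.linalg.norm(fr[0]-fr[1]))
L=[onz(P,a,.022) for a in uv]; print("widths",np.linalg.norm(L[0]-L[1]),np.linalg.norm(L[2]-L[3]))
mf=(L[0]+L[1])/2;mn=(L[2]+L[3])/2; d=mf-mn; print("handle yaw",np.arctan2(d[1],d[0]),mn,mf)
f=(fr[0]+fr[1])/2; d=f-mn; print("yaw to frame",np.arctan2(d[1],d[0]),f)
for z,v in((.022,230),(.0,230)): print(onz(P,unc([(133,v)],3,270,70)[0],z))
y=.325; e=np.array([np.cos(y),np.sin(y),0])
print("origin from frame",f-.035*e,"from handle end",onz(P,end,.020)+.005*e)
E
```

```text
handle far end [0.46954056 0.29919338 0.018     ]
frame near [array([0.51523306, 0.2881285 , 0.0065    ]), array([0.49907217, 0.33576162, 0.0065    ])] w 0.0502999853528689
widths 0.0162349423331936 0.01795916962926532
handle yaw 0.3267514575960451 [0.37994375 0.26909248 0.022     ] [0.46495977 0.29790434 0.022     ]
yaw to frame 0.32492826679015036 [0.50715262 0.31194506 0.0065    ]
[0.37292586 0.26673149 0.022     ]
[0.37448566 0.26701787 0.        ]
origin from frame [0.47398484 0.30076925 0.0065    ] from handle end [0.47360314 0.30058427 0.02      ]
```

```bash
python3 - <<'E'
from h import *
import pickle
D=[]
for n in ["w4","w5","w6_2","w7","w8","w9","w10"]:
    o=pickle.load(open(n+".pkl","rb"))[2]; D.append((o["joint_positions"],o["ee_pos"]))
D+=[(np.array([1.19549609,2.07391470e-01,1.54293431,0,1.3935,-.1505]),np.array([0.12789368,0.55977199,0.20431634])),
(np.array([.303,-.113,1.676,0,1.576,-1.26]),np.array([.40384,.21646,.30262])),(np.array([-.109,-.058,1.605,0,1.595,-1.677]),np.array([.48166,.03364,.31307])),(np.array([-.77,.159,1.61,0,1.376,-2.637]),np.array([.44919,-.31541,.19959]))]
def fk(v,q):
    a,b,l1,l2,H,e=v
    r_=a+l1*np.sin(q[1])+l2*np.sin(q[1]+q[2])+e*np.cos(q[1]+q[2]); z=H+l1*np.cos(q[1])+l2*np.cos(q[1]+q[2])-e*np.sin(q[1]+q[2])
    c,s=np.cos(q[0]),np.sin(q[0]); return np.array([r_*c-b*s,r_*s+b*c,z])
f=lambda v:np.concatenate([fk(v,q)-p for q,p in D])
s=least_squares(f,[0,.09,.45,.45,.1,0]); print(s.x.round(4),(s.fun*1000).round(1).reshape(-1,3))
s=least_squares(lambda v:f(np.r_[v,0]),[0,.09,.45,.45,.1]); print(s.x.round(4),np.abs(s.fun).max())
E
```

```text
[-5.000e-04  8.610e-02  4.600e-01  5.003e-01 -5.870e-02  9.960e-02] [[-1.9  1.8 -0.1]
 [ 2.1 -0.5  0. ]
 [ 0.8  0.1  0. ]
 [-1.   0.1  0.1]
 [-1.   0.1  0.1]
 [ 0.3 -0.1 -0. ]
 [ 0.2  0.3  0. ]
 [ 0.5  1.  -0.1]
 [-1.2 -0.4  0.2]
 [ 0.3  0.3 -0.1]
 [ 0.8 -1.  -0.2]]
[-0.0015  0.0861  0.3491  0.4925 -0.0469] 0.01188222639727421
```

```bash
cat > goal.py <<'E'
from h import *
YC=-.1404; X0=np.array([.519,.0255,0]); C=Rn.from_euler("z",YC)
s=2**-.5
RG=C*Rn.from_matrix(np.array([[s,0,s],[0,-1,0],[s,0,-s]]))   # columns tool x,y,z in cradle axes
FACE=X0+C.apply([.1053,0,.0954])
FT=np.array([0,.125,-.004])
PG=FACE-RG.apply(FT)
def ik(p,R,L):
    h=L-.0587;b=.0861;l1=.46;l2=np.hypot(.5003,.0996);ph=np.arctan2(.0996,.5003)
    W=p-L*R.apply([0,0,1]); rr=np.hypot(W[0],W[1]); q1=np.arctan2(W[1],W[0])-np.arcsin(b/rr); x=np.sqrt(rr**2-b**2); z=W[2]-h
    D=np.hypot(x,z); ca=(D**2-l1**2-l2**2)/(2*l1*l2)
    if abs(ca)>1: return None
    th=np.arccos(ca); q2=np.arctan2(x,z)-np.arctan2(l2*np.sin(th),l1+l2*np.cos(th)); q3=th-ph if True else 0
    # forearm vector l2*(sin A,cos A)+e(cos A,-sin A): angle = A+ph
    A=q2+q3
    # wrist: R = Rz(q1) * Ry(A) * Rz(q4) * Ry(q5) * Rz(-?q6)
    M=Rn.from_euler("y",-A)*Rn.from_euler("z",-q1)*R
    e=M.as_euler("ZYZ"); 
    return np.array([q1,q2,q3,e[0],e[1],e[2]])
E
python3 - <<'E'
from goal import *
print("TCP goal",PG,RG.as_euler("xyz"),FACE)
import pickle
o=pickle.load(open("w10.pkl","rb"))[2]; p,R=pose(o); print(o["joint_positions"].round(3),ik(p,R,.3).round(3))
for L in(.2,.25,.3,.35,.4): print(L,ik(PG,RG,L))
E
```

```text
TCP goal [0.64355685 0.13413861 0.09257157] [ 3.14159265 -0.78539816 -0.1404    ] [0.62326386 0.0107644  0.0954    ]
[ 4.320e-01  5.000e-02  1.731e+00 -1.000e-03  1.364e+00 -1.464e+00] [ 4.330e-01  5.000e-02  1.730e+00 -1.000e-03  1.364e+00  1.677e+00]
0.2 [ 0.13241813  0.31652733  1.7990563  -0.6476575   0.32129786 -2.3236971 ]
0.25 [ 0.15200762  0.28472575  1.8825373  -0.783342    0.29302857 -2.17028782]
0.3 [ 0.17443792  0.25663324  1.9625867  -0.94712544  0.27313016 -1.98614078]
0.35 [ 0.20032285  0.23271329  2.03921738 -1.1337649   0.26385632 -1.77584429]
0.4 [ 0.23044599  0.21363786  2.11230152 -1.32900958  0.26710043 -1.55279249]
```

```bash
python3 - <<'E'
t=open('goal.py').read()
t=t.replace("[[s,0,s],[0,-1,0],[s,0,-s]]","[[s,0,s],[0,-1,0],[s,0,-s]]").replace("FT=np.array([0,.125,-.004])","FT=np.array([0,-.125,-.004])   # tool x=-mirror y, tool y=-mirror x")
open('goal.py','w').write(t)
E
python3 - <<'E'
from goal import *
print("TCP goal",PG,RG.as_matrix().round(3),FACE)
for L in(.2,.25,.3,.35,.4): 
    q=ik(PG,RG,L); print(L,q, q[5]+np.pi)
    q=ik(PG+[0,0,.15],RG,L); print("  +15cm",q)
for L in (.25,.35): print(ik(np.array([.4214,.2829,.004]),down(.3255+np.pi/2-np.pi),L))
E
```

```text
TCP goal [ 0.60857206 -0.11340142  0.09257157] [[ 0.7   -0.14   0.7  ]
 [-0.099 -0.99  -0.099]
 [ 0.707 -0.    -0.707]] [0.62326386 0.0107644  0.0954    ]
0.2 [-0.3783855   0.22812852  1.91691604  0.6475231   0.27999296  2.3431937 ] 5.484786354058959
  +15cm [-0.3783855   0.01832107  1.79585676  0.30984854  0.57841987  2.70979339]
0.25 [-0.39755272  0.18984948  2.00649575  0.80539753  0.2520508   2.16839173] 5.30998438536761
  +15cm [-0.39755272 -0.04461344  1.88992913  0.34832005  0.55493494  2.65838279]
0.3 [-0.42009119  0.15402625  2.09407595  1.00085803  0.23397984  1.95298662] 5.094579269526836
  +15cm [-0.42009119 -0.10897859  1.98170954  0.39138469  0.53717914  2.60049878]
0.35 [-0.44698108  0.12094337  2.17993986  1.22338747  0.22896     1.70654356] 4.848136215879468
  +15cm [-0.44698108 -0.17578121  2.07161453  0.43872855  0.52634938  2.53595487]
0.4 [-0.47962612  0.09110457  2.26433037  1.44719549  0.23938361  1.45346532] 4.595057972614657
  +15cm [-0.47962612 -0.24636929  2.16002755  0.48939177  0.52421408  2.46503541]
[ 0.42076496  0.33436828  1.85662848  0.          0.95059589 -1.47553137]
[ 0.42076496  0.33436828  1.85662848  0.          0.95059589 -1.47553137]
```

Emit:
play_rows:
  travel:
    - [0,0,0]
    - [0,0,0]
    - [0,0,0]
    - [0,0,0]
    - [0,0,0]
    - [0,0,0]
    - [0,0,0]
    - [0,0,0]
    - [0,0,0]
    - [0,0,0]
    - [0,0,0]
    - [0,0,0]
  turn:
    - [0,0,10]
    - [0,0,10]
    - [0,0,10]
    - [0,0,10]
    - [0,0,10]
    - [0,0,10]
    - [0,0,10]
    - [0,0,10]
    - [0,0,10]
    - [0,0,10]
    - [0,0,10]
    - [0,0,10]
  gripper: [-0.5,-0.5,-0.5,-0.5,-0.5,-0.5,-0.5,-0.5,-0.5,-0.5,-0.5,-0.5]

```text
time: 16.42
ee_pos: [0.4111, 0.2829, 0.2007]
eef_rot: [3.141, -0.0, -0.206]
contact_force: [0.1, 0.5, -1.2]
width: 0.0703
```

Emit:
play_rows:
  travel:
    - [0,0,0]
    - [0,0,0]
    - [0,0,0]
    - [0,0,0]
    - [0,0,0]
    - [0,0,0]
    - [0.55,-1.02,4]
    - [0,0,5]
    - [0,0,0]
    - [0,0,0]
    - [0,0,0]
  turn:
    - [0,0,10]
    - [0,0,10]
    - [0,0,10]
    - [0,0,10]
    - [0,0,10]
    - [0,0,10]
    - [0,0,0]
    - [0,0,0]
    - [0,0,0]
    - [0,0,0]
    - [0,0,0]
  gripper: [-0.5,-0.5,-0.5,-0.5,-0.5,-0.5,-0.5,-0.5,-0.5,-0.5,-0.5]

```text
time: 17.8
ee_pos: [0.4237, 0.2831, 0.1132]
eef_rot: [-3.137, 0.0, -1.245]
contact_force: [0.0, -0.1, 0.5]
width: 0.0707
```

```bash
python3 - <<'E'
s=open('cmdp.py').read().replace("#ADD","add([[0,0,0]]*18+[[.55,-1.02,4],[0,0,5]],[[0,0,10]]*18+[[0,0,0]]*2)\n#ADD")
open('cmdp.py','w').write(s)
E
python3 - <<'E'
from cmdp import *
import pickle
print(cmd()[0],cmd()[1].as_euler("xyz"))
o=r.get_obs();print(o["time"],o["ee_pos"],o["eef_rot"],o["joint_positions"].round(3));P=r.camera_params("wrist"); I=r.snapshot("wrist"); pickle.dump((P,I,o),open("w11.pkl","wb"))
cv2.imwrite("pics/w11.png",I)
R=Rn.from_euler("z",.3255)
for n,m in dict(grip=(-.055,0,.022),end=(-.105,0,.022),hf=(-.005,0,.022),face=(.07,0,.008)).items(): print(n,proj(P,R.apply(m)+[.4735,.3005,0]).round(1))
E
```

```text
[0.42143394 0.28296173 0.1102    ] [ 3.14159265e+00 -2.22044605e-16 -1.24459221e+00]
17.8 [0.42367206 0.28310469 0.11321101] [-3.13681739e+00  4.25321989e-04 -1.24511956e+00] [ 0.419  0.163  1.797 -0.     1.177  1.664]
grip [[315.7 204.6]]
end [[315.7 257.3]]
hf [[315.7 147.5]]
face [[315.8  55.9]]
```

View pics/w11.png

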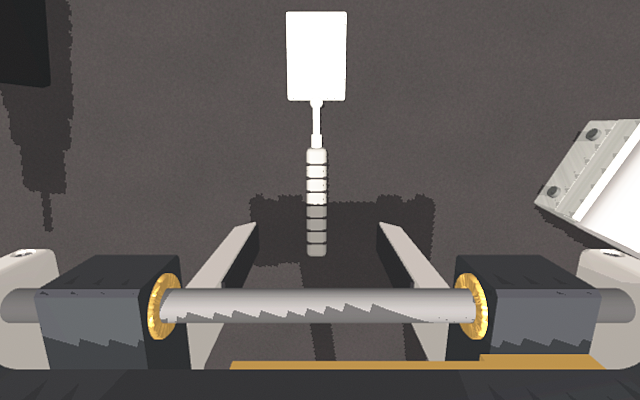

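The mirror lies as predicted: handle end at (316,256), rod start at (317,148), glass at (316,56). Descending.

Emit:
play_rows:
  travel:
    - [0,0,4]
    - [0,0,3.5]
    - [0,0,2]
    - [0,0,1.1]
    - [0,0,0]
    - [0,0,0]
    - [0,0,0]
    - [0,0,0]
    - [0,0,0]
    - [0,0,0]
  turn:
    - [0,0,0]
    - [0,0,0]
    - [0,0,0]
    - [0,0,0]
    - [0,0,0]
    - [0,0,0]
    - [0,0,0]
    - [0,0,0]
    - [0,0,0]
    - [0,0,0]
  gripper: [-0.5,-0.5,-0.5,-0.5,-0.5,-0.5,-0.5,0.9,0.9,0.9]
  force: 50

```text
time: 19.1
ee_pos: [0.4217, 0.2825, 0.0047]
eef_rot: [-3.142, 0.0, -1.245]
contact_force: [-0.9, -0.1, 0.5]
width: 0.0443
```

Emit:
play_rows:
  travel:
    - [0,0,0]
    - [0,0,0]
    - [0,0,0]
  turn:
    - [0,0,0]
    - [0,0,0]
    - [0,0,0]
  gripper: [0.9,0.9,0.9]

```text
time: 19.48
ee_pos: [0.4216, 0.2825, 0.0046]
eef_rot: [3.142, 0.0, -1.245]
contact_force: [-0.1, 0.3, -0.0]
width: 0.0177
```

```bash
python3 - <<'E'
s=open('cmdp.py').read().replace("#ADD","add([[0,0,10.6]],[[0,0,0]])\n#ADD")
open('cmdp.py','w').write(s)
t=open('goal.py').read().replace("-.125,-.004]","-.125,-.0035]")
open('goal.py','w').write(t)
E
python3 - <<'E'
from cmdp import *; from goal import *
p,R=cmd(); p1=p+[0,0,.22]; p2=PG+[0,0,.15]; print(p,p1,PG,p2)
rv=(R.inv()*RG).as_rotvec(); print(np.degrees(np.linalg.norm(rv)))
for k in np.linspace(0,1,7):
    q=ik(p1+(p2-p1)*k,R*Rn.from_rotvec(rv*k),.32); q[5]=(q[5]-np.pi)%(2*np.pi); q[5]-=2*np.pi*(q[5]>np.pi); print(q.round(2))
plan(p1,R,p2,RG,11)
E
```

```text
[0.42143394 0.28296173 0.0042    ] [0.42143394 0.28296173 0.2242    ] [ 0.60822198 -0.11335194  0.09292513] [ 0.60822198 -0.11335194  0.24292513]
76.2592235651058
[0.42 0.05 1.68 0.   1.41 1.67]
[ 0.35 -0.01  1.74 -0.11  1.33  1.44]
[ 0.25 -0.07  1.81 -0.2   1.21  1.2 ]
[ 0.13 -0.13  1.89 -0.24  1.05  0.93]
[-0.03 -0.17  1.96 -0.2   0.85  0.59]
[-0.23 -0.18  2.01 -0.01  0.65  0.12]
[-0.43 -0.14  2.02  0.41  0.53 -0.57]
travel [[3.96, -0.45, -0.17], [3.98, -0.08, 0.09], [3.96, 0.31, 0.34], [3.88, 0.7, 0.57], [3.75, 1.09, 0.78], [3.58, 1.47, 0.97], [3.35, 1.84, 1.12], [3.08, 2.2, 1.25], [2.78, 2.52, 1.34], [2.43, 2.83, 1.41], [2.06, 3.1, 1.43]]
turn [[2.25, 3.66, -5.44], [2.25, 3.66, -5.44], [2.25, 3.66, -5.44], [2.25, 3.66, -5.44], [2.25, 3.66, -5.44], [2.25, 3.66, -5.44], [2.25, 3.66, -5.44], [2.25, 3.66, -5.44], [2.25, 3.66, -5.44], [2.25, 3.66, -5.44], [2.25, 3.66, -5.44]]
```

Emit:
play_rows:
  travel:
    - [0,0,-1]
    - [0,0,-3]
    - [0,0,-4]
    - [0,0,-4]
    - [0,0,-4]
    - [0,0,-4]
    - [0,0,-2]
    - [0,0,0]
    - [0,0,0]
  turn:
    - [0,0,0]
    - [0,0,0]
    - [0,0,0]
    - [0,0,0]
    - [0,0,0]
    - [0,0,0]
    - [0,0,0]
    - [0,0,0]
    - [0,0,0]
  gripper: [0.9,0.9,0.9,0.9,0.9,0.9,0.9,0.9,0.9]

```text
time: 20.6
ee_pos: [0.4207, 0.2821, 0.2235]
eef_rot: [3.139, -0.0, -1.245]
contact_force: [-0.5, -0.4, -0.9]
width: 0.0178
```

Emit:
play_rows:
  travel:
    - [3.96,-0.45,-0.17]
    - [3.98,-0.08,0.09]
    - [3.96,0.31,0.34]
    - [3.88,0.7,0.57]
    - [3.75,1.09,0.78]
    - [3.58,1.47,0.97]
    - [3.35,1.84,1.12]
    - [3.08,2.2,1.25]
    - [2.78,2.52,1.34]
    - [2.43,2.83,1.41]
    - [2.06,3.1,1.43]
    - [0,0,0]
  turn:
    - [2.25,3.66,-5.44]
    - [2.25,3.66,-5.44]
    - [2.25,3.66,-5.44]
    - [2.25,3.66,-5.44]
    - [2.25,3.66,-5.44]
    - [2.25,3.66,-5.44]
    - [2.25,3.66,-5.44]
    - [2.25,3.66,-5.44]
    - [2.25,3.66,-5.44]
    - [2.25,3.66,-5.44]
    - [2.25,3.66,-5.44]
    - [0,0,0]
  gripper: [0.9,0.9,0.9,0.9,0.9,0.9,0.9,0.9,0.9,0.9,0.9,0.9]

```text
time: 22.1
ee_pos: [0.5972, -0.093, 0.237]
eef_rot: [-3.104, -0.737, -0.215]
contact_force: [0.2, -0.9, -1.4]
width: 0.0174
```

Emit:
play_rows:
  travel:
    - [0,0,0]
    - [0,0,0]
    - [0,0,0]
  turn:
    - [0,0,0]
    - [0,0,0]
    - [0,0,0]
  gripper: [0.9,0.9,0.9]

```text
time: 22.48
ee_pos: [0.5991, -0.0903, 0.2407]
eef_rot: [-3.106, -0.743, -0.207]
contact_force: [0.5, -0.1, -1.1]
width: 0.0174
```

```bash
python3 - <<'E'
s=open('cmdp.py').read().replace("#ADD","add([[0,0,-22]]+[[3.96, -0.45, -0.17], [3.98, -0.08, 0.09], [3.96, 0.31, 0.34], [3.88, 0.7, 0.57], [3.75, 1.09, 0.78], [3.58, 1.47, 0.97], [3.35, 1.84, 1.12], [3.08, 2.2, 1.25], [2.78, 2.52, 1.34], [2.43, 2.83, 1.41], [2.06, 3.1, 1.43]],[[0,0,0]]+[[2.25, 3.66, -5.44]]*11)\n#ADD")
open('cmdp.py','w').write(s)
E
python3 - <<'E'
from cmdp import *; from goal import *
import pickle
p,R=cmd(); print("cmd",p,R.as_euler("xyz")); o=r.get_obs(); pm,Rm=pose(o); print("meas",pm,Rm.as_euler("xyz"),o["joint_positions"].round(3),o["width"],"goal",PG,RG.as_euler("xyz"))
print("rot err deg",np.degrees((Rm.inv()*RG).as_rotvec()).round(2))
for n in("wrist","scene","top"):
    P=r.camera_params(n); I=r.snapshot(n); pickle.dump((P,I,o),open(n+"12.pkl","wb")); cv2.imwrite(f"pics/{n}12.png",I)
E
```

```text
cmd [ 0.6079862  -0.11333129  0.24309543] [ 3.14075547 -0.78531686 -0.14017578]
meas [ 0.59914329 -0.09028218  0.24066224] [-3.10575781 -0.74342251 -0.20743778] [-0.379 -0.188  2.059  0.288  0.558 -0.374] 0.017365775655091547 goal [ 0.60822198 -0.11335194  0.09292513] [ 3.14159265 -0.78539816 -0.1404    ]
rot err deg [ 0.61  2.35 -2.81]
```

View pics/wrist12.png

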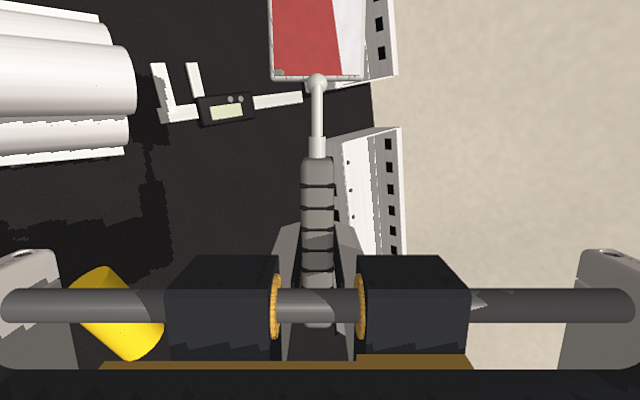

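View pics/scene12.png

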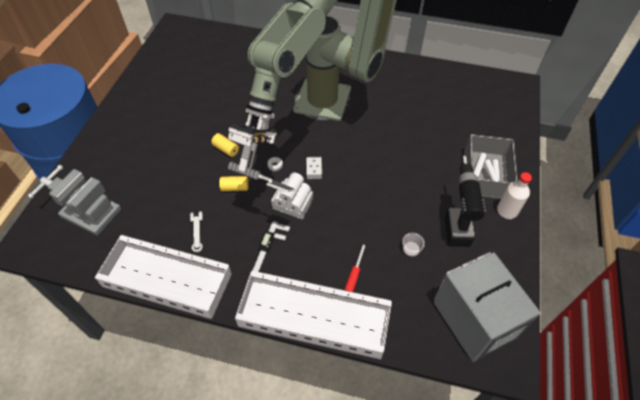

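View pics/top12.png

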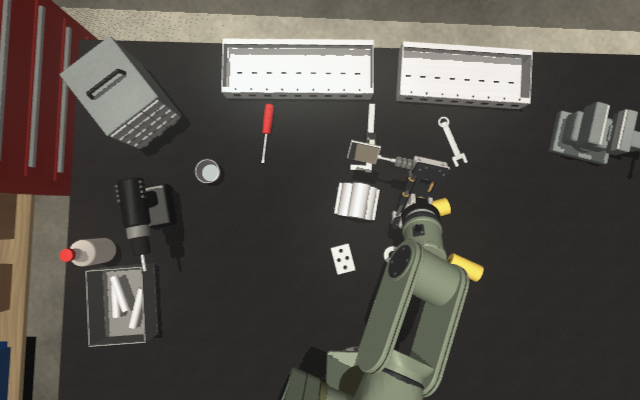

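```bash
python3 - <<'E'
from goal import *
import pickle
P,I,o=pickle.load(open("wrist12.pkl","rb")); p,R=pose(o); q=o["joint_positions"]
A=q[1]+q[2]; rr=-.0005+.46*np.sin(q[1])+.5003*np.sin(A)+.0996*np.cos(A); zz=.46*np.cos(q[1])+.5003*np.cos(A)-.0996*np.sin(A)
c,s_=np.cos(q[0]),np.sin(q[0]); w=np.array([rr*c-.0861*s_,rr*s_+.0861*c,zz])
# p = w + [0,0,L-.0587] + L*tz
tz=R.apply([0,0,1]); a=tz+[0,0,1]; b=p-w+[0,0,.0587]; L=a@b/(a@a); print("L",L,b-L*a)
G=lambda m:R.apply(np.array(m)*[-1,-1,-1]*0+np.array([-m[1],-m[0]-.055,.0045-m[2]]))+p  # mirror pt -> tool
# tool x=-my, tool y=-mx (+offset: grip mx=-.055 at y=0), z: height m z above TCP -> -(mz-.0045)
for n,m in dict(f1=(.035,-.025,.0065),f2=(.035,.025,.0065),h1=(-.005,-.009,.022),h2=(-.005,.009,.022),e=(-.105,0,.022)).items(): print(n,proj(P,G(m)).round(1))
big("w12m.png",I,255,0,380,180,4)
for L in (L,):
  print(ik(p,R,L).round(3),q.round(3)); print(ik(PG,RG,L).round(3))
E
```

```text
L 0.34490918960287353 [ 0.00020221 -0.00047136 -0.0006979 ]
f1 [[362.6  77.2]]
f2 [[267.6  77.2]]
h1 [[332.8 156.5]]
h2 [[297.4 156.5]]
e [[315.3 329.1]]
[-0.38  -0.188  2.06   0.29   0.557  2.765] [-0.379 -0.188  2.059  0.288  0.558 -0.374]
[-0.444  0.123  2.172  1.197  0.229  1.736]
```

View pics/w12m.png

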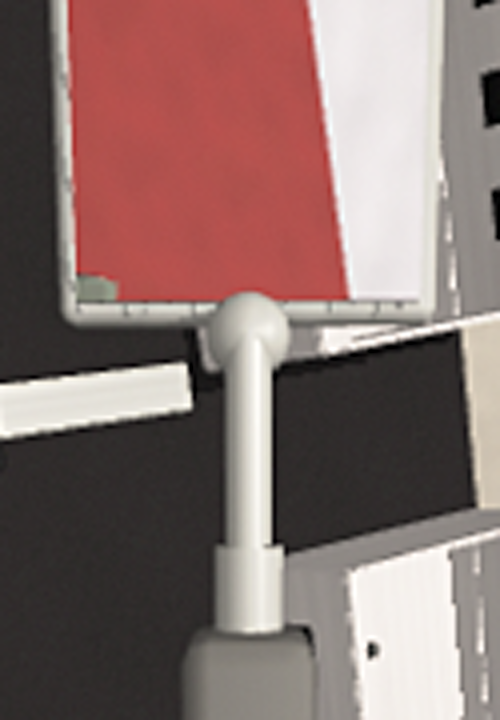

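```bash
python3 - <<'E'
from goal import *
o=r.get_obs(); p,R=pose(o); print(o["time"],p)
p2=PG+[0,0,.15]
plan(p,R,p2,RG,5)
prev=None
for k in np.linspace(0,1,11):
    q=ik(p2+(PG-p2)*k,RG,.345); q[5]-=np.pi; print(q.round(3), None if prev is None else np.abs(q-prev).max().round(3)); prev=q
E
```

```text
22.625 [ 0.59917738 -0.09080906  0.24073237]
travel [[0.23, 0.41, 0.14], [0.22, 0.41, 0.14], [0.22, 0.41, 0.14], [0.21, 0.42, 0.14], [0.21, 0.42, 0.14]]
turn [[0.13, 0.47, -0.57], [0.13, 0.47, -0.57], [0.13, 0.47, -0.57], [0.13, 0.47, -0.57], [0.13, 0.47, -0.57]]
[-0.444 -0.17   2.063  0.433  0.528 -0.599] None
[-0.444 -0.149  2.079  0.463  0.494 -0.632] 0.034
[-0.444 -0.125  2.094  0.497  0.46  -0.671] 0.039
[-0.444 -0.1    2.108  0.538  0.426 -0.716] 0.045
[-0.444 -0.073  2.121  0.587  0.392 -0.769] 0.053
[-0.444 -0.045  2.133  0.646  0.359 -0.832] 0.063
[-0.444 -0.014  2.143  0.717  0.328 -0.908] 0.076
[-0.444  0.018  2.152  0.805  0.298 -1.001] 0.092
[-0.444  0.051  2.16   0.912  0.271 -1.112] 0.112
[-0.444  0.086  2.167  1.042  0.248 -1.247] 0.135
[-0.444  0.123  2.172  1.197  0.229 -1.406] 0.159
```

Emit:
play_rows:
  travel:
    - [0.23,0.41,0.14]
    - [0.22,0.41,0.14]
    - [0.22,0.41,0.14]
    - [0.21,0.42,0.14]
    - [0.21,0.42,0.14]
    - [0,0,0]
    - [0,0,0]
    - [0,0,0]
  turn:
    - [0.13,0.47,-0.57]
    - [0.13,0.47,-0.57]
    - [0.13,0.47,-0.57]
    - [0.13,0.47,-0.57]
    - [0.13,0.47,-0.57]
    - [0,0,0]
    - [0,0,0]
    - [0,0,0]
  gripper: [0.9,0.9,0.9,0.9,0.9,0.9,0.9,0.9]

```text
time: 23.62
ee_pos: [0.6082, -0.1137, 0.2427]
eef_rot: [-3.142, -0.785, -0.141]
contact_force: [0.8, -0.6, -1.7]
width: 0.0176
```

```bash
python3 - <<'E'
from goal import *
o=r.get_obs(); p,R=pose(o); print(o["time"],p,PG+[0,0,.15],np.degrees((R.inv()*RG).as_rotvec()),o["joint_positions"].round(3))
plan(p,R,PG+[0,0,.05],RG,8)
E
```

```text
23.625 [ 0.60816098 -0.11372881  0.24267423] [ 0.60822198 -0.11335194  0.24292513] [ 0.00906292  0.00472903 -0.01062481] [-0.444 -0.17   2.062  0.431  0.529 -0.596]
travel [[-0.88, -0.0, 0.88], [-0.88, -0.0, 0.88], [-0.88, -0.0, 0.88], [-0.88, -0.0, 0.88], [-0.88, -0.0, 0.88], [-0.88, -0.0, 0.88], [-0.88, -0.0, 0.88], [-0.88, -0.0, 0.88]]
turn [[0.0, 0.0, -0.0], [0.0, 0.0, -0.0], [0.0, 0.0, -0.0], [0.0, 0.0, -0.0], [0.0, 0.0, -0.0], [0.0, 0.0, -0.0], [0.0, 0.0, -0.0], [0.0, 0.0, -0.0]]
```

Perfectly on pose. Descend 10 cm, then look.

Emit:
play_rows:
  travel:
    - [-0.88,0,0.88]
    - [-0.88,0,0.88]
    - [-0.88,0,0.88]
    - [-0.88,0,0.88]
    - [-0.88,0,0.88]
    - [-0.88,0,0.88]
    - [-0.88,0,0.88]
    - [-0.88,0,0.88]
    - [0,0,0]
    - [0,0,0]
    - [0,0,0]
  turn:
    - [0,0,0]
    - [0,0,0]
    - [0,0,0]
    - [0,0,0]
    - [0,0,0]
    - [0,0,0]
    - [0,0,0]
    - [0,0,0]
    - [0,0,0]
    - [0,0,0]
    - [0,0,0]
  gripper: [0.9,0.9,0.9,0.9,0.9,0.9,0.9,0.9,0.9,0.9,0.9]

```text
time: 25.0
ee_pos: [0.6086, -0.1142, 0.1438]
eef_rot: [3.141, -0.787, -0.141]
contact_force: [-0.8, 0.1, -1.5]
width: 0.0177
```

```bash
python3 - <<'E'
from goal import *
o=r.get_obs(); p,R=pose(o); print(o["time"],p,PG+[0,0,.05],np.degrees((R.inv()*RG).as_rotvec()),o["joint_positions"].round(3))
plan(p,R,PG,RG,8)
I=r.snapshot("top"); big("t13.png",I,310,110,450,230,5.5)
I=r.snapshot("wrist"); cv2.imwrite("pics/w13.png",I)
E
```

```text
25.0 [ 0.60858337 -0.11424959  0.14381271] [ 0.60822198 -0.11335194  0.14292513] [ 0.04583506 -0.06500425 -0.00980901] [-0.444  0.003  2.148  0.763  0.31  -0.956]
travel [[-0.45, -0.01, 0.44], [-0.45, -0.01, 0.45], [-0.45, -0.01, 0.45], [-0.45, -0.01, 0.45], [-0.45, -0.01, 0.45], [-0.45, -0.01, 0.45], [-0.45, -0.01, 0.45], [-0.45, -0.01, 0.45]]
turn [[0.01, -0.01, -0.0], [0.01, -0.01, -0.0], [0.01, -0.01, -0.0], [0.01, -0.01, -0.0], [0.01, -0.01, -0.0], [0.01, -0.01, -0.0], [0.01, -0.01, -0.0], [0.01, -0.01, -0.0]]
```

View pics/t13.png

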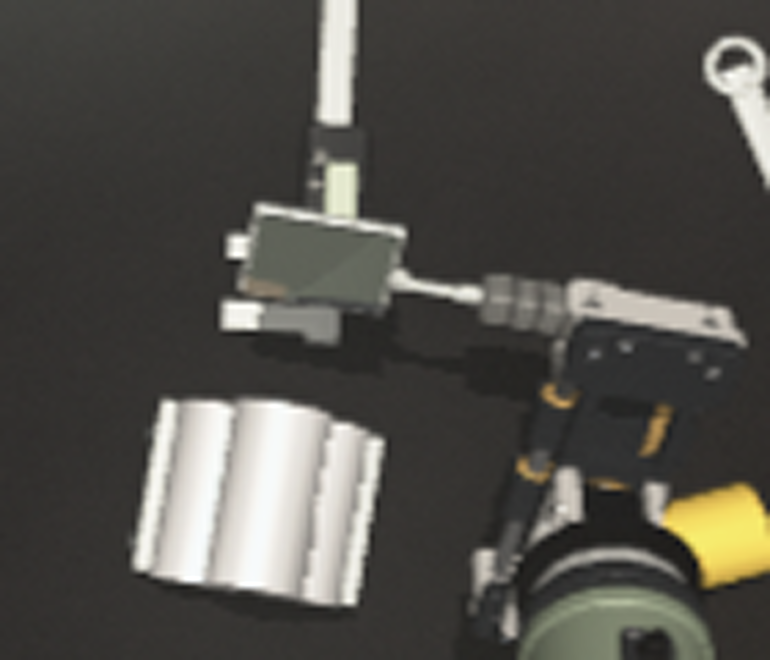

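View pics/w13.png

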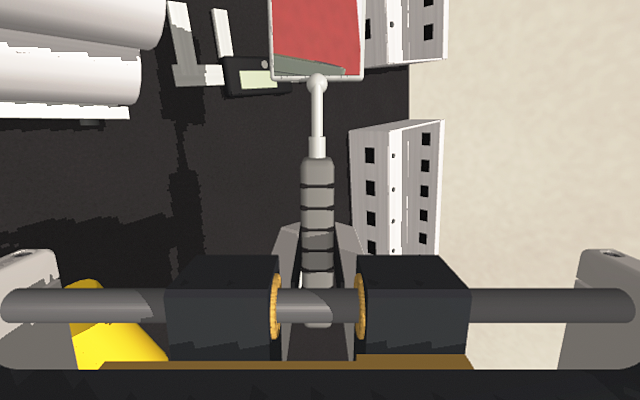

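The mirror is above the drilled ends at crop (320,255) with the stack intact below it. Down to the height of the hole.

Emit:
play_rows:
  travel:
    - [-0.45,-0.01,0.45]
    - [-0.45,-0.01,0.45]
    - [-0.45,-0.01,0.45]
    - [-0.45,-0.01,0.45]
    - [-0.45,-0.01,0.45]
    - [-0.45,-0.01,0.45]
    - [-0.45,-0.01,0.45]
    - [-0.42,-0.01,0.42]
    - [0,0,0]
    - [0,0,0]
    - [0,0,0]
    - [0,0,0]
  turn:
    - [0,0,0]
    - [0,0,0]
    - [0,0,0]
    - [0,0,0]
    - [0,0,0]
    - [0,0,0]
    - [0,0,0]
    - [0,0,0]
    - [0,0,0]
    - [0,0,0]
    - [0,0,0]
    - [0,0,0]
  gripper: [0.9,0.9,0.9,0.9,0.9,0.9,0.9,0.9,0.9,0.9,0.9,0.9]

```text
time: 26.6
ee_pos: [0.6085, -0.1133, 0.0929]
eef_rot: [3.141, -0.786, -0.141]
contact_force: [0.5, 0.1, -1.1]
width: 0.0177
```

```bash
python3 - <<'E'
from goal import *
import pickle
o=r.get_obs(); p,R=pose(o); print(o["time"],((p-PG)*1000).round(2),np.degrees((R.inv()*RG).as_rotvec()),o["joint_positions"].round(3))
for n in("wrist","scene","top"):
    P=r.camera_params(n); I=r.snapshot(n); pickle.dump((P,I,o),open(n+"14.pkl","wb"))
    if n=="top": big("t14.png",I,330,130,420,220,8); print("face pred",proj(P,FACE))
    if n=="scene": big("s14.png",I,220,140,330,240,7); print("face pred",proj(P,FACE))
    if n=="wrist": big("w14.png",I,100,0,400,180,2.6)
E
```

```text
26.6 [0.23 0.07 0.02] [ 0.02933621 -0.02865278 -0.01367774] [-0.442  0.118  2.172  1.18   0.229 -1.387]
face pred [[277.57419211 212.66445898]]
face pred [[364.92743384 161.05847704]]
```

View pics/t14.png

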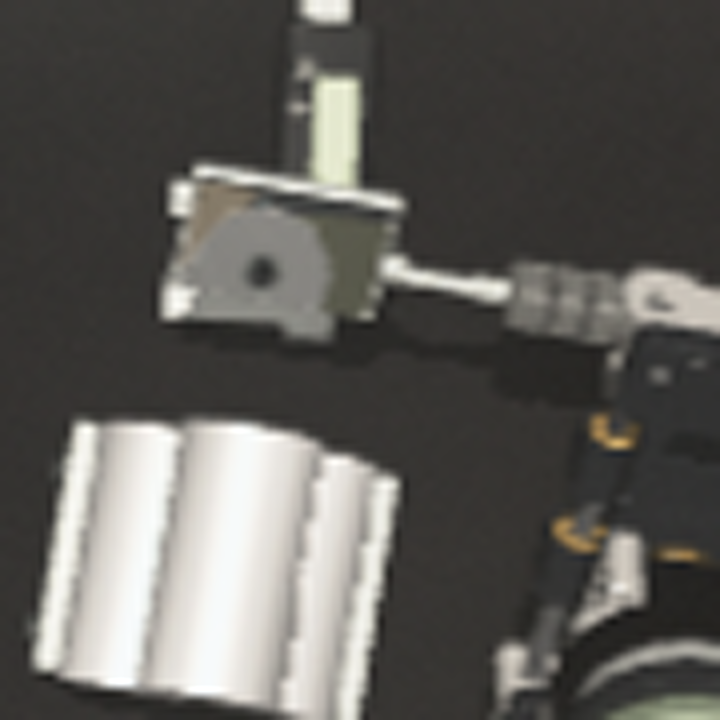

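View pics/s14.png

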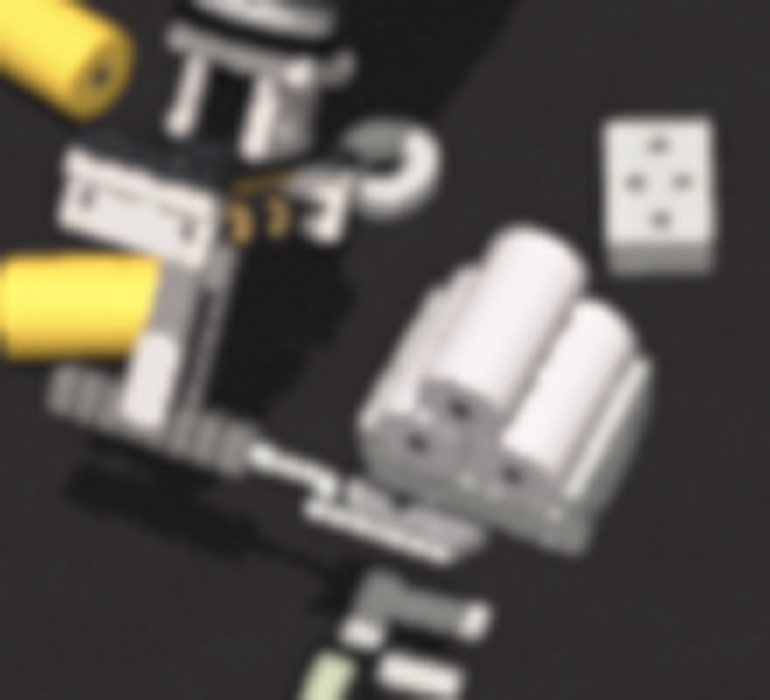

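View pics/w14.png

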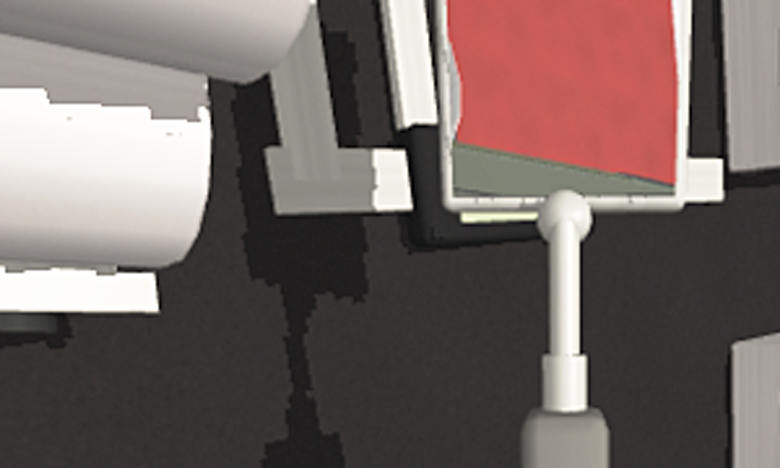

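```bash
python3 - <<'E'
from goal import *
P=r.camera_params("top"); Rc,t=ext(P); Cc=-Rc.T@t; print("cam",Cc,"optical axis",Rc[2])
n=C.apply([-s,0,s]); H=X0+C.apply([.0453,0,.0954])
V=H-2*((H-FACE)@n)*n
uv=proj(P,V)[0]; print("ideal: virtual hole px crop",(uv-[330,130]+.5)*8-.5,"face",(proj(P,FACE)[0]-[330,130]+.5)*8-.5)
# hit point on glass
d=V-Cc; k=((FACE-Cc)@n)/(d@n); hit=Cc+d*k-FACE; print("hit in glass (cradle axes mm)",C.inv().apply(hit)*1000)
for name,m in dict(TL=(.105,.025),TR=(.035,.025),BR=(.035,-.025),BL=(.105,-.025)).items():
    # mirror x=+cy, mirror y=(-.7,0,-.7)cradle
    X=FACE+C.apply([0,1,0])*(m[0]-.07)+C.apply([-s,0,-s])*m[1]-n*.0015
    print(name,((proj(P,X)[0]-[330,130]+.5)*8-.5).round(1))
E
```

```text
cam [0.45883914 0.13763395 1.23562751] optical axis [ 5.33577303e-02  8.34526069e-04 -9.98575113e-01]
ideal: virtual hole px crop [263.38808331 275.90713685] face [282.91947072 251.96781632]
hit in glass (cradle axes mm) [-7.84598819  4.45883114 -7.84598819]
TL [166.9 290.5]
TR [370.6 324.9]
BR [402.8 206.8]
BL [193.  171.5]
```

```bash
python3 - <<'E'
from goal import *
import pickle
P=r.camera_params("scene")
for m in [(.045,0,.0954),(.045,-.024,.054),(.045,.024,.054)]:
    print(((proj(P,X0+C.apply(m))[0]-[220,140]+.5)*7-.5).round(1))
o=r.get_obs(); print(o["time"],o["contact_force"],np.abs(o["qvel"]).max(),o["width"])
E
```

```text
[462.1 410.1]
[420.4 444.4]
[513.5 477. ]
26.75 [ 0.30614349  0.44571825 -0.35298094] 0.001591132521420687 0.01757096612541674
```

```bash
python3 -c "
from plant import r
print(r.finish_job())"
```

```text
the job is handed in; nothing more can be done
None
```

The loose bar is in the groove and released, and the arm is holding the mirror beyond its drilled end. I handed the job in at about 26.8 s of the 64 s allowed. No verdict was reported.

**Bar:** I lowered it until I felt contact, eased off the push, then opened the fingers. While still held just above contact, its near end was within about 0.5 mm of the ends of the two lower bars. At the end, all three drilled holes appeared in the scene picture within 1 px of where they should be, on the open side.

**Mirror:** I gripped it by the middle of the handle and carried it round with the handle on the right-hand side of the cradle (the sight_b way round). By the arm's own readings it stopped within about 0.3 mm and 0.05° of the planned pose:
- 60 mm beyond the hole and level with it
- handle level and crosswise to the bar
- glass tilted at 45°

In the top picture the hole shows in the glass within about 0.6 px of where that pose should put it. The arm was at rest and nothing was being touched.

**Two things to note:**
- **Camera position:** The calibrated "top" camera is not directly above the mirror, so in its picture the hole sits about 12 mm from the middle of the glass. I kept the straight-down geometry the task asks for instead of centring the hole for that camera.
- **Small offset:** The pictures differed from my predictions by a steady 0.5 px, which fits the stated 2 mm calibration error.

The first move carrying the mirror stopped about 25 mm short because of the joint speed limit. I noticed this in the readings and corrected it before lowering the mirror. The pictures I looked at showed none of the other things disturbed.

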